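# Check the spun cups in the toggle-clamp fixture and stack them

### The arm

A 7-joint arm with a two-finger parallel gripper is mounted at the origin on the work surface. World frame = base frame: x ahead of the robot, y to its left, z up, the work surface at z = 0. Lengths are in m, angles in rad, forces in N, time in s.
With the tool pointing down it reaches from about 0.425 to 0.95 m from the base axis. Payload 4.7 kg.
Tool frame: the origin (TCP) lies midway between the tips of the shut fingers; the grasp point (between the pads) lies 19 mm behind it; x points along the fingers, y is the direction in which the jaws open and shut, and the axes are right-handed (so a half turn about x gives the same grasp; the last joint's range is limited). The gripper opens to 87 mm and grips with 3 to 60 N. Pads are 19 mm wide; open, the fingers measure 117 mm over their backs; the gripper's body (75 mm by 190 mm) begins 51 mm behind the grasp point.
Start: joints at [-1.276, 0.469, -0.049, 1.532, 0.024, 1.141, -0.082], TCP at [0.215, 0.64, 0.223] pointing down, gripper open.
Joint ranges: [-2.59, 2.59], [-0.33, 1.99], [-1.39, 1.29], [0.1, 2.45], [-1.04, 4.18], [0.21, 1.99], [-2.66, 2.66]. Speed limits (rad/s): [2.57, 2.57, 3.14, 3.14, 3.14, 3.14, 3.14].

### API

Orientations are given as a unit quaternion [x, y, z, w].
In Python, from workcell import * gives the robot as it stands.
- The arm moves only by the shell command python3 -m creep 'ROWS' [FORCE]. ROWS is JSON, a list of rows, each a list of 3 entries, a list of its own where there are three numbers: the shift along the tool's x, y, z in units of 40 mm (1.0 is 40 mm), then the turn about the tool's x in units of 10 degrees (1.0 is 10 degrees), then the closure, from -1 (fully open) to 1 (shut). In form: [[[x, y, z], yaw, claw], ...]. A call has 1 to 20 rows; each row is the pose to reach, as a shift and turn from the pose measured when the call began, along the tool's axes at that moment; what a row does not reach only later rows make up. A row lasts 1/8 s, in which the tool goes at most 62.5 mm and 10.7 degrees, less where a joint would pass 70% of its speed; a pose out of reach is approached as far as the arm can. A call with a gripper value outside its range is refused whole. The fingers move at their own pace and stop on an object; FORCE is the grip in N (left out, the last holds). Time passes only in rows, so rows that repeat a pose let the fingers close. It gives the time, the measured TCP pose, the force and the opening at its end, in the units of the state.
- get_obs(): the state, without advancing time (a new reading comes with each control period).
- get_image(name): name is "scene" or "side" or "wrist"; returns the picture (384x512x3 uint8, red, green, blue); there is no depth.
- camera_info(name): a dict with "intrinsics" (3x3 intrinsics, pixels), "R" (3x3) and "t" (3): a world point X has camera coordinates R X + t; the wrist camera has in their place "mount" (4x4, takes a point from camera to tool coordinates, whose origin is the TCP and whose axes are the tool frame's). Camera axes: x right, y down, z forward; pixel columns grow to the right and rows downward; lengths in m; the calibration is good to about 2 mm. A picture is of the moment at which its call begins: read the wrist's pose just before it. camera_info takes no time and is no camera call.
- job_done(): hands the job in, once; it reports no verdict.
Trained networks look in the newest picture that a camera, given by its name, has taken for a name from the list of things; names that differ only in an ending like _2 or _b are one class to them, and where a whole thing is asked for, a point or a joint stands for the part that bears it (a point fixed in the world has none). Each returns a list of dicts, best first, with "score" (0 to 1); they miss things now and then, are a little off and sometimes report something else, mostly with a low value. They report only what shows in the picture. A call takes as long as a camera call. They do not tell look-alikes from the thing itself.
- find_in(camera, name): "position" ([x, y, z] in m, in world coordinates, good to about 4 mm: the middle of the surface that is visible of it).
The state is a dict: "clock": time; "joint_pos": joint angles; "joint_velocities": joint speeds; "tau": joint torques, N m; "eef_pos": TCP position; "tcp_rot": TCP orientation; "wrist_force": force on the tool from outside, world axes, zero at the start; "ft_torque": the same for the moment, N m; "gripper_width": opening from 0.0 (shut) to 1.0 (fully open).
Only numpy, scipy, OpenCV 4.12 (cv2) and the standard library are available. Lean on these libraries where they do the work, as an engineer would, in place of code of your own. Each camera call takes 0.05 s, during which the arm holds its last target.

### The job

Check the spun brass cups that stand on the rubber mat (two or three of them), one at a time, from the leftmost (the robot's left, +y) to the rightmost: stand the cup in the fixture's ring, throw the toggle clamp's handle over past centre so that the pad locks down on the cup, swing the handle fully back, then nest the cup upright on the stack begun by the starter cup on the plywood board before taking the next. Leave all the cups nested in that one stack, the clamp open, and the other things on the bench as they are.

Things in the scene. Friction and masses are not known exactly. Their poses are not given: they have to be found in the camera images.
- cup1_mid (a point): Left cup of the row (greatest y); may be absent. Spun brass, 46 mm tall, open on top. Foot 36 mm across, widening to 43 mm at 20 mm up; above that a straight collar, 54 mm across outside, 48 inside, 26 tall, its floor 23 mm above the foot's underside. 90 to 180 g. Point: the cup's centre, on the axis 23 mm above the foot's underside; z up the axis.
- cup2_mid (a point): Middle cup of the row, same shape and point as cup1; may be absent (two or three of cup1 to cup3 are there).
- cup3_mid (a point): Right cup of the row (least y), same shape and point as cup1; may be absent.
- starter_mid (a point): Starter cup at the bottom of the finished stack, same shape and point as cup1, screwed down on the middle of the plywood board. A cup's foot drops into the collar of the cup below until its own collar rests on the lower rim (2.5 mm play all round): each nested cup adds 26 mm, and its 26 mm collar stays free to grip.
- mat: Fixed black rubber mat, 190 x 310 x 4 mm (x, y, z). The unchecked cups stand on it in a row along its y, 95 mm apart, up to 30 mm off its middle line. Origin under its centre.
- board: Fixed plywood board, 130 x 130 x 12 mm, for the finished stack, with the starter cup fixed on its middle. Origin under its centre.
- fixture: Fixed checking fixture: aluminium plate 225 x 90 x 15 mm, a locating ring at its -x end, a toggle clamp at its +x end. Origin on the bench; x runs from the ring to the clamp and on to the handle, y along the clamp's hinge axis. Ring centre at x = -75 mm, handle pivot at x = +57 mm, both at y = 0.
- nest (a point): Centre of the locating ring, on the plate's top where a cup's foot stands, 15 mm above the bench. Ring 60 mm across outside, 46 inside, 14 tall. A seated cup's point lies 23 mm above this one, its rim 46 mm.
- pivot (a point): Pivot of the handle, 70 mm above the bench. A link drives the pressing arm, whose own pivot lies 22 mm nearer the ring and 15 mm higher. The arm is 110 mm long and bears a rubber pad 60 mm across on a sprung spindle. Open, it stands upright, up to 230 mm above the bench; locked, it lies level and the pad presses the rim of the cup in the ring with some 10 N.
- clamp_grip (a point): Centre of the handle's black cross-grip, a bar 20 mm in diameter and 30 mm long along the fixture's y, 105 mm from the pivot. It can be pinched from above across its 30 mm length; it then turns between the fingers as the handle swings. The point's z axis is upright when the clamp is open and leans with the handle by the joint's angle.
- clamp (a joint): Handle angle, rad. 0: fully open, handle 30 degrees above level towards the fixture's +x. Growing, the handle rises and swings over towards the ring while the arm comes down. Dead centre 1.08, stop 1.20 (99 degrees above level): past centre it snaps to the stop and is locked. Elsewhere friction holds it about where it is left (1 to 4 N at the grip moves it). Starts at 0.
- hammer: Bystander, to be left alone: hammer, 260 mm long, lying on the bench beyond the mat. Origin at its underside.
- screwdriver: Bystander, to be left alone: screwdriver, 180 mm long, lying on the bench. Origin at its underside.
- jar: Bystander, to be left alone: closed amber glass jar, 56 mm across, 75 mm tall. Origin at its underside.
- oilcan: Bystander, to be left alone: steel oil can, 60 mm across, thin spout up to 130 mm high. Origin at its underside.
- rule: Bystander, to be left alone: steel rule, 28 x 150 x 4 mm, lying on the bench. Origin at its underside.
- ferrule: Bystander, to be left alone: short copper tube, 32 mm across, 22 mm tall. Origin at its underside.
- offcut: Bystander, to be left alone: wooden offcut, 50 x 90 x 22 mm. Origin at its underside.
Things that resemble listed ones, but are neither listed nor needed, are in the scene too. What is shaped like the part that bears cup3_mid but green or pink is not meant. Several things have the shape of the board; the one meant has the colours described above.

How it is judged:
On the way, in this order (a step that is already met when the one before it is completed fails the run):
1. the left cup of the row stands upright in the ring and the clamp, thrown past centre, presses on it (horizontal distance between cup1_mid and nest below 0.006 m and z of cup1_mid in the frame of nest below 0.027 m and angle between cup1_mid's own z axis and vertical below 0.12 rad and angle between the z axis of clamp_grip and the z axis of cup1_mid, either way round above 1.11 rad and contact force between pad and cup1 above 2 N), for 0.3 s.
2. the clamp is swung fully back and the left cup is nested on the finished stack (horizontal distance between cup1_mid and starter_mid below 0.009 m and angle between cup1_mid's own z axis and vertical below 0.12 rad and (z of cup1_mid in the frame of board between 0.057 and 0.065 m or z of cup1_mid in the frame of board between 0.083 and 0.091 m or z of cup1_mid in the frame of board between 0.109 and 0.117 m) and angle between the z axis of clamp_grip and the z axis of cup1_mid, either way round below 0.25 rad), for 0.2 s.
3. the middle cup of the row stands upright in the ring and the clamp, thrown past centre, presses on it (horizontal distance between cup2_mid and nest below 0.006 m and z of cup2_mid in the frame of nest below 0.027 m and angle between cup2_mid's own z axis and vertical below 0.12 rad and angle between the z axis of clamp_grip and the z axis of cup2_mid, either way round above 1.11 rad and contact force between pad and cup2 above 2 N), for 0.3 s.
4. the clamp is swung fully back and the middle cup is nested on the finished stack (horizontal distance between cup2_mid and starter_mid below 0.009 m and angle between cup2_mid's own z axis and vertical below 0.12 rad and (z of cup2_mid in the frame of board between 0.057 and 0.065 m or z of cup2_mid in the frame of board between 0.083 and 0.091 m or z of cup2_mid in the frame of board between 0.109 and 0.117 m) and angle between the z axis of clamp_grip and the z axis of cup2_mid, either way round below 0.25 rad), for 0.2 s.
5. the right cup of the row stands upright in the ring and the clamp, thrown past centre, presses on it (horizontal distance between cup3_mid and nest below 0.006 m and z of cup3_mid in the frame of nest below 0.027 m and angle between cup3_mid's own z axis and vertical below 0.12 rad and angle between the z axis of clamp_grip and the z axis of cup3_mid, either way round above 1.11 rad and contact force between pad and cup3 above 2 N), for 0.3 s.
6. the clamp is swung fully back and the right cup is nested on the finished stack (horizontal distance between cup3_mid and starter_mid below 0.009 m and angle between cup3_mid's own z axis and vertical below 0.12 rad and (z of cup3_mid in the frame of board between 0.057 and 0.065 m or z of cup3_mid in the frame of board between 0.083 and 0.091 m or z of cup3_mid in the frame of board between 0.109 and 0.117 m) and angle between the z axis of clamp_grip and the z axis of cup3_mid, either way round below 0.25 rad), for 0.2 s.
At the end, for the whole second after the job is handed in: Every cup that was on the mat stands upright (within 0.12 rad) and at rest in the stack on the starter cup: 26, 52 or 78 mm above it within 4 mm, its axis within 9 mm of the starter's; the clamp handle is open (joint below 0.25 rad) (horizontal distance between each of cup1_mid, cup2_mid, cup3_mid and starter_mid below 0.009 m and angle between each of cup1_mid, cup2_mid, cup3_mid's own z axis and vertical below 0.12 rad and (z of cup1_mid in the frame of board between 0.057 and 0.065 m or z of cup1_mid in the frame of board between 0.083 and 0.091 m or z of cup1_mid in the frame of board between 0.109 and 0.117 m) and (z of cup2_mid in the frame of board between 0.057 and 0.065 m or z of cup2_mid in the frame of board between 0.083 and 0.091 m or z of cup2_mid in the frame of board between 0.109 and 0.117 m) and (z of cup3_mid in the frame of board between 0.057 and 0.065 m or z of cup3_mid in the frame of board between 0.083 and 0.091 m or z of cup3_mid in the frame of board between 0.109 and 0.117 m) and linear speed of each of cup1, cup2, cup3 below 0.02 m/s and value of joint clamp below 0.25 rad); the robot touches nothing.
It fails at once if one of the bystanders is pushed or knocked more than 60 mm (distance of any of hammer, screwdriver, jar, oilcan, rule, ferrule, offcut from where it was at the start of the episode above 0.06 m).
Of cup1, cup2, cup3 only 2 to 3 are there at a start; the rules pass over those that are not, and their reading is None.
At some moment in a run one of cup1, cup2, cup3 may be knocked a few centimetres aside while the robot is not near it.
Once in a run the grip may slacken for a moment while it holds something.
It also fails if it takes over 210 s, if anything falls off the work surface, if the arm or the gripper's body presses on something with over 40 N, if the wrist force passes 120 N, or if a joint passes its speed limit or range.

## Working session

There is one attempt and no reset: what is moved stays moved. The work goes in short steps, Python scripts to look and compute and a shell command to move; the robot and the scene stay as the last step left them, time stands still between calls to the robot, and variables do not carry over. Pictures are saved under pics/ and viewed, and the job is handed in when it is done.

```bash
ls; mkdir -p pics; python3 - <<'E'
from workcell import *
import cv2
o=get_obs(); print({k:o[k] for k in ('clock','eef_pos','tcp_rot','wrist_force','gripper_width')})
for n in ('scene','side','wrist'):
    im=get_image(n); cv2.imwrite(f'pics/{n}0.png',im[:,:,::-1])
    print(n,camera_info(n))
E
```

```text
pics
{'clock': 0.0, 'eef_pos': array([0.21458357, 0.63936654, 0.22150143]), 'tcp_rot': array([ 0.11327303,  0.69793344, -0.11462453,  0.69779607]), 'wrist_force': array([0.37836211, 0.61407215, 1.11831685]), 'gripper_width': 1.0000578934768989}
scene {'intrinsics': array([[485.7589001 ,   0.        , 255.34323025],
       [  0.        , 485.7589001 , 196.43414344],
       [  0.        ,   0.        ,   1.        ]]), 'R': array([[ 0.86012681,  0.5099317 ,  0.01230962],
       [ 0.41617935, -0.68762825, -0.59494717],
       [-0.29491797,  0.51685302, -0.80367054]]), 't': array([-0.44880215, -0.13924401,  1.32145635])}
side {'intrinsics': array([[465.06623571,   0.        , 253.11140106],
       [  0.        , 465.06623571, 194.27108104],
       [  0.        ,   0.        ,   1.        ]]), 'R': array([[-0.98577316,  0.16807202,  0.00175259],
       [ 0.1061237 ,  0.63045314, -0.76893862],
       [-0.130342  , -0.75781306, -0.63932021]]), 't': array([0.49988736, 0.03047025, 1.17357728])}
wrist {'intrinsics': array([[310.2708648 ,   0.        , 257.44837474],
       [  0.        , 310.2708648 , 192.41245229],
       [  0.        ,   0.        ,   1.        ]]), 'mount': array([[-3.60153201e-04, -2.74071601e-01,  9.61709222e-01,
        -1.62527763e-01],
       [ 9.99999676e-01, -7.90638597e-04,  1.49173466e-04,
        -9.27737827e-04],
       [ 7.19480219e-04,  9.61708964e-01,  2.74071797e-01,
        -7.49750762e-02],
       [ 0.00000000e+00,  0.00000000e+00,  0.00000000e+00,
         1.00000000e+00]])}
```

View pics/scene0.png

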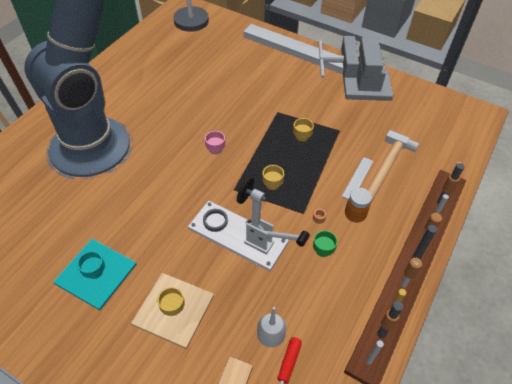

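View pics/side0.png

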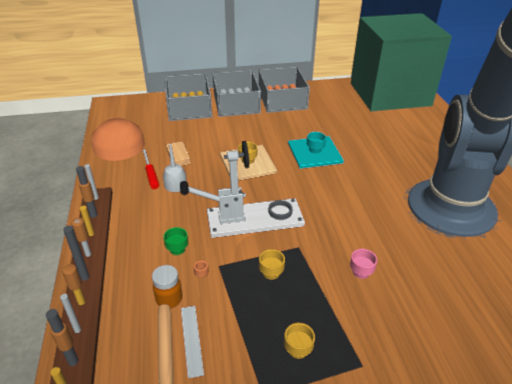

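View pics/wrist0.png

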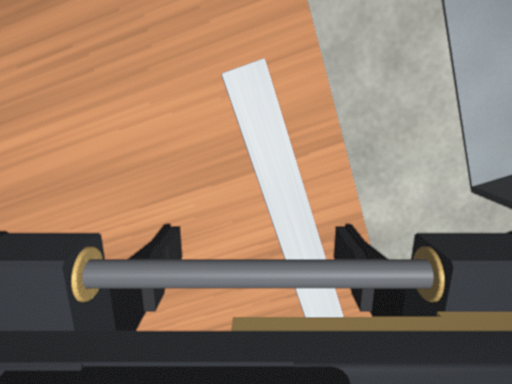

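The scene shows two yellow cups on the black mat (scene px 303,130 and 273,177), the fixture at (240,235), and the plywood board with its starter at (173,305). Look-alikes are pink (215,142), green (325,243) and a teal board with cup (92,270). Next I measure them.

```bash
cat > h.py <<'E'
from workcell import *
import numpy as np, cv2
from scipy.spatial.transform import Rotation as Rn
def proj(cam,X):
    c=camera_info(cam); p=c['intrinsics']@(c['R']@np.asarray(X,float)+c['t']); return p[:2]/p[2]
def ray(cam,uv,obs=None):
    c=camera_info(cam); d=np.linalg.solve(c['intrinsics'],[uv[0],uv[1],1.])
    if cam=='wrist':
        M=c['mount'];R=Rn.from_quat(obs['tcp_rot']).as_matrix()
        return obs['eef_pos']+R@M[:3,3], R@M[:3,:3]@d
    return -c['R'].T@c['t'], c['R'].T@d
def tri(*rays):
    A=np.zeros((3,3));b=np.zeros(3)
    for o,d in rays:
        d=d/np.linalg.norm(d);P=np.eye(3)-np.outer(d,d);A+=P;b+=P@o
    X=np.linalg.solve(A,b)
    return X,[float(np.linalg.norm(np.cross(X-o,d/np.linalg.norm(d)))) for o,d in rays]
def onz(r,z): o,d=r; return o+d*(z-o[2])/d[2]
E
python3 - <<'E'
from h import *
for n in ('scene','side'):
    get_image(n)
    for t in ('cup1_mid','starter_mid','mat','board','fixture','clamp_grip','nest','pivot'):
        print(n,t,[(np.round(r['position'],3).tolist(),round(float(r['score']),2),np.round(proj(n,r['position'])).tolist()) for r in find_in(n,t)][:7])
print(get_obs()['clock'])
E
python3 - <<'E'
import cv2
a=cv2.imread('pics/scene0.png');b=cv2.imread('pics/side0.png')
cv2.imwrite('pics/c1.png',cv2.resize(a[100:330,120:350],None,fx=2.6,fy=2.6,interpolation=cv2.INTER_CUBIC))
cv2.imwrite('pics/c2.png',cv2.resize(b[120:380,150:390],None,fx=2.3,fy=2.3,interpolation=cv2.INTER_CUBIC))
E
```

```text
scene cup1_mid [([0.481, 0.333, 0.034], 0.73, [305.0, 127.0])]
scene starter_mid [([0.488, -0.271, 0.014], 0.87, [176.0, 311.0]), ([0.291, -0.296, 0.012], 0.85, [97.0, 277.0]), ([0.64, 0.103, 0.016], 0.2, [319.0, 216.0]), ([0.71, 0.152, 0.059], 0.18, [357.0, 203.0])]
scene mat [([0.509, 0.238, 0.002], 0.55, [297.0, 162.0])]
scene board [([0.484, -0.274, 0.012], 0.89, [174.0, 312.0]), ([0.287, -0.292, 0.012], 0.84, [97.0, 275.0])]
scene fixture [([0.532, -0.044, 0.016], 0.75, [250.0, 240.0])]
scene clamp_grip [([0.638, -0.041, 0.11], 0.85, [293.0, 239.0])]
scene nest [([0.53, -0.045, 0.022], 0.8, [249.0, 239.0])]
scene pivot [([0.51, 0.234, 0.003], 0.63, [296.0, 163.0]), ([0.531, -0.044, 0.016], 0.58, [249.0, 240.0])]
side cup1_mid [([0.479, 0.327, 0.03], 0.74, [298.0, 340.0])]
side starter_mid [([0.463, -0.237, 0.01], 0.86, [254.0, 166.0]), ([0.282, -0.266, 0.013], 0.78, [315.0, 153.0]), ([0.708, 0.187, 0.054], 0.43, [167.0, 288.0])]
side mat [([0.492, 0.26, 0.001], 0.7, [283.0, 320.0])]
side board [([0.284, -0.269, 0.013], 0.7, [314.0, 153.0]), ([0.462, -0.243, 0.013], 0.55, [255.0, 164.0])]
side fixture [([0.538, -0.02, 0.012], 0.8, [239.0, 222.0])]
side clamp_grip [([0.634, -0.032, 0.109], 0.75, [195.0, 191.0])]
side nest [([0.532, -0.024, 0.016], 0.59, [241.0, 219.0])]
side pivot [([0.536, -0.022, 0.018], 0.68, [240.0, 220.0])]
1.05
```

View pics/c1.png

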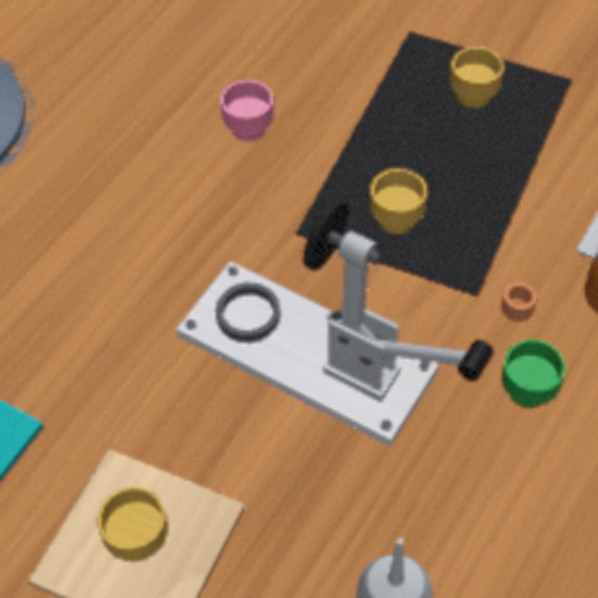

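View pics/c2.png

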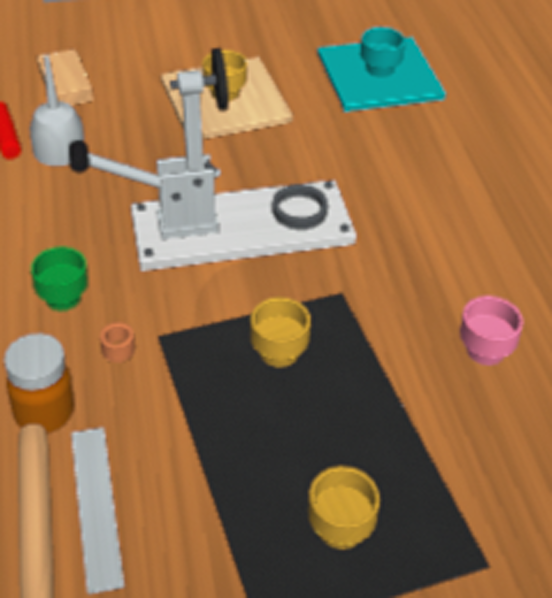

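```bash
cat > fit.py <<'E'
from h import *
from scipy.optimize import minimize
th=np.linspace(0,2*np.pi,60,endpoint=False)
def pts(X,prof):
    return np.vstack([np.c_[X[0]+r*np.cos(th),X[1]+r*np.sin(th),np.full(60,X[2]+z)] for r,z in prof])
CUP=[(.018,-.023),(.0215,-.003),(.027,-.003),(.027,.023)]
def projv(cam,P,obs=None):
    c=camera_info(cam)
    if cam=='wrist':
        M=c['mount'];R=Rn.from_quat(obs['tcp_rot']).as_matrix()
        T=np.eye(4);T[:3,:3]=R;T[:3,3]=obs['eef_pos'];T=np.linalg.inv(T@M)
        q=P@T[:3,:3].T+T[:3,3]
    else: q=P@c['R'].T+c['t']
    q=q@c['intrinsics'].T
    return q[:,:2]/q[:,2:]
def sil(cam,X,obs=None,prof=CUP,s=4,box=None):
    # union of hull of foot part and collar part
    m=np.zeros((int((box[3]-box[1])*s),int((box[2]-box[0])*s)),np.uint8)
    for a in (prof[:2],prof[2:]):
        p=projv(cam,pts(X,a),obs); h=cv2.convexHull(((p-[box[0],box[1]]+.5)*s*16).astype(np.int32))
        cv2.fillConvexPoly(m,h,255,shift=4)
    return cv2.resize(m,None,fx=1/s,fy=1/s,interpolation=cv2.INTER_AREA)/255.
def mask(im,lo,hi):
    return cv2.inRange(cv2.cvtColor(im,cv2.COLOR_RGB2HSV),lo,hi)
def fitcup(views,X0,lo=(18,110,60),hi=(32,255,255),freez=None,pad=22,verbose=False):
    """views: list (cam,im,obs)"""
    D=[]
    for cam,im,obs in views:
        p=projv(cam,pts(X0,CUP),obs);a=p.min(0)-pad;b=p.max(0)+pad
        a=np.maximum(a,0).astype(int);b=np.minimum(b,[512,384]).astype(int)
        D.append((cam,obs,[*a,*b],mask(im,lo,hi)[a[1]:b[1],a[0]:b[0]]/255.))
    def cost(x):
        X=np.array([x[0],x[1],freez if freez is not None else x[2]])
        return sum(np.abs(sil(c,X,o,box=bx)-mk).sum()/max(mk.sum(),1) for c,o,bx,mk in D)
    n=2 if freez is not None else 3
    r=None;x=np.array(X0[:n],float)
    for st in (.012,.004,.001):
        r=minimize(cost,x,method='Nelder-Mead',options=dict(initial_simplex=np.vstack([x]+[x+st*e for e in np.eye(n)]),xatol=1e-4,fatol=1e-4));x=r.x
    return x,r.fun
E
python3 - <<'E'
from fit import *
ims={n:cv2.imread(f'pics/{n}0.png')[:,:,::-1].copy() for n in('scene','side')}
for nm,X0 in (('cup1',[.48,.325,.03]),('cup3',[.51,.14,.03])):
    print(nm,'both',fitcup([(n,ims[n],None) for n in ims],X0))
    for n in ims: print('  ',n,fitcup([(n,ims[n],None)],X0,freez=.027))
print('starter scene',fitcup([('scene',ims['scene'],None)],[.475,-.26,.035],lo=(20,150,60),freez=.035))
A=np.array([[178,330],[232,262],[392,440],[440,368]])/2.6+[120,100]
B=np.array([[132,205],[335,180],[355,243],[142,268]])/2.3+[150,120]
for uv in A: print('sc',np.round(onz(ray('scene',uv),.015),4)[:2])
for uv in B: print('sd',np.round(onz(ray('side',uv),.015),4)[:2])
print('grip',tri(ray('scene',(303,238)),ray('side',(184,187))))
print('oilcan tip',tri(ray('scene',(273,308)),ray('side',(171,143))), 'oil base', onz(ray('scene',(271,333)),.02))
E
```

```text
cup1 both (array([0.47804808, 0.32789013, 0.0250051 ]), np.float64(0.15356464545689685))
   scene (array([0.47698181, 0.3263151 ]), np.float64(0.05547806751566606))
   side (array([0.48004261, 0.32948701]), np.float64(0.03616276618174152))
cup3 both (array([0.49114991, 0.13930392, 0.02531723]), np.float64(0.13541343412240567))
   scene (array([0.48938758, 0.13834425]), np.float64(0.05612905993907409))Traceback (most recent call last):
  File "<stdin>", line 5, in <module>
  File "fit.py", line 38, in fitcup
    r=minimize(cost,x,method='Nelder-Mead',options=dict(initial_simplex=np.vstack([x]+[x+st*e for e in np.eye(n)]),xatol=1e-4,fatol=1e-4));x=r.x
    res = _minimize_neldermead(fun, x0, args, callback, bounds=bounds,
                               **options)
    fsim[j] = func(sim[j])
              ~~~~^^^^^^^^
    fx = function(np.copy(x), *(wrapper_args + args))
  File "fit.py", line 34, in cost
    return sum(np.abs(sil(c,X,o,box=bx)-mk).sum()/max(mk.sum(),1) for c,o,bx,mk in D)
  File "fit.py", line 34, in <genexpr>
    return sum(np.abs(sil(c,X,o,box=bx)-mk).sum()/max(mk.sum(),1) for c,o,bx,mk in D)
                      ~~~^^^^^^^^^^^^^^
  File "fit.py", line 20, in sil
    p=projv(cam,pts(X,a),obs); h=cv2.convexHull(((p-[box[0],box[1]]+.5)*s*16).astype(np.int32))
  File "fit.py", line 8, in projv
    c=camera_info(cam)
ValueError: time passes only in moves, steps and waits
```

```bash
python3 - <<'E'
s=open('h.py').read()
s=s.replace("from scipy.spatial","import pickle,os\n_ci=camera_info\nif not os.path.exists('ci.pkl'): pickle.dump({n:_ci(n) for n in('scene','side','wrist')},open('ci.pkl','wb'))\n_C=pickle.load(open('ci.pkl','rb'))\ndef camera_info(n): return _C[n]\nfrom scipy.spatial",1)
open('h.py','w').write(s)
E
python3 - <<'E'
from fit import *
ims={n:cv2.imread(f'pics/{n}0.png')[:,:,::-1].copy() for n in('scene','side')}
for nm,X0 in (('cup3',[.49,.139,.026]),):
    print(nm,'both',fitcup([(n,ims[n],None) for n in ims],X0))
    for n in ims: print('  ',n,fitcup([(n,ims[n],None)],X0,freez=.027))
print('starter scene',fitcup([('scene',ims['scene'],None)],[.475,-.26,.035],lo=(20,150,60),freez=.035))
A=np.array([[178,330],[232,262],[392,440],[440,368]])/2.6+[120,100]
B=np.array([[132,205],[335,180],[355,243],[142,268]])/2.3+[150,120]
for uv in A: print('sc',np.round(onz(ray('scene',uv),.015),4)[:2])
for uv in B: print('sd',np.round(onz(ray('side',uv),.015),4)[:2])
print('grip',tri(ray('scene',(303,238)),ray('side',(184,187))))
print('oilcan tip',tri(ray('scene',(273,308)),ray('side',(171,143))), 'oil base', onz(ray('scene',(271,333)),.02))
E
```

```text
cup3 both (array([0.49118189, 0.13910042, 0.02543979]), np.float64(0.1350227594519009))
   scene (array([0.48956626, 0.13798481]), np.float64(0.055708585403526835))
   side (array([0.49231337, 0.14125183]), np.float64(0.02923351158645276))
starter scene (array([ 0.4757904 , -0.26584123]), np.float64(1.7469434832756632))
sc [ 0.3881 -0.0856]
sc [0.3874 0.0035]
sc [ 0.6107 -0.0827]
sc [0.6119 0.0023]
sd [ 0.6082 -0.0746]
sd [ 0.3848 -0.0788]
sd [0.3883 0.022 ]
sd [0.6072 0.0217]
grip (array([ 0.65719436, -0.03620087,  0.12186777]), [0.0003514564552483682, 0.00035145645524789043])
oilcan tip (array([ 0.6802114 , -0.20665422,  0.12994135]), [0.0006338778212447418, 0.0006338778212448045]) oil base [ 0.6844117 -0.2119642  0.02     ]
```

```bash
cat >> h.py <<'E'
def go(X):
    o=get_obs();R=Rn.from_quat(o['tcp_rot']).as_matrix()
    d=R.T@(np.asarray(X)-o['eef_pos'])
    print('t',round(float(o['clock']),2),'pos',np.round(o['eef_pos'],4),'yaw(toolz dir deg)',round(float(np.degrees(np.arctan2(R[1,2],R[0,2]))),1),'w',round(float(o['gripper_width']),3),'F',np.round(o['wrist_force'],1))
    print('shift units',np.round(d/.04,3),'toolx',np.round(R[:,0],3))
E
python3 - <<'E'
from h import *
go([.478,.328,.20]); print(np.round(Rn.from_quat(get_obs()['tcp_rot']).as_matrix(),3))
print(np.round(get_obs()['joint_pos'],2))
E
```

```text
t 1.05 pos [0.2147 0.6399 0.2226] yaw(toolz dir deg) -18.6 w 0.999 F [ 0.2 -0.2  0.5]
shift units [ 0.564 -5.299  8.721] toolx [-0.  0. -1.]
[[-0.     0.318  0.948]
 [ 0.     0.948 -0.318]
 [-1.     0.    -0.   ]]
[-1.28  0.47 -0.05  1.53  0.02  1.14 -0.08]
```

```bash
python3 -m creep '[[[0.5,-5.3,8.7],-1.86,-1],[[0.5,-5.3,8.7],-1.86,-1],[[0.5,-5.3,8.7],-1.86,-1],[[0.5,-5.3,8.7],-1.86,-1],[[0.5,-5.3,8.7],-1.86,-1],[[0.5,-5.3,8.7],-1.86,-1],[[0.5,-5.3,8.7],-1.86,-1],[[0.5,-5.3,8.7],-1.86,-1],[[0.5,-5.3,8.7],-1.86,-1],[[0.5,-5.3,8.7],-1.86,-1],[[0.5,-5.3,8.7],-1.86,-1],[[0.5,-5.3,8.7],-1.86,-1]]' 15
cat > w.py <<'E'
import sys
from fit import *
o=get_obs();im=get_image('wrist');n=sys.argv[1];cv2.imwrite(f'pics/{n}.png',im[:,:,::-1])
import pickle;pickle.dump(o,open(f'pics/{n}.pkl','wb'))
go([float(v) for v in sys.argv[2:5]])
print(np.round(o['joint_pos'],2))
if len(sys.argv)>5:
    X0=[float(v) for v in sys.argv[5:8]]
    print('fit free',fitcup([('wrist',im,o)],X0),'fixed z',fitcup([('wrist',im,o)],X0,freez=X0[2]))
E
python3 w.py w1 .478 .328 .026 .478 .328 .027
```

```text
clock: 2.55
eef_pos: [0.4767, 0.3289, 0.2026]
tcp_rot: [-0.001, 0.707, 0.001, 0.707]
wrist_force: [-0.2, -0.1, -0.5]
gripper_width: 1.0
t 2.6 pos [0.4769 0.3287 0.2025] yaw(toolz dir deg) 0.1 w 0.998 F [0.3 0.3 0.1]
shift units [ 4.414 -0.018  0.028] toolx [-0.  0. -1.]
[-0.68  0.33  0.    1.79 -0.    1.02  0.9 ]
fit free (array([0.47950168, 0.32912807, 0.02589068]), np.float64(2.9121719193785722)) fixed z (array([0.47926238, 0.32906061]), np.float64(2.914888957328132))
```

View pics/w1.png

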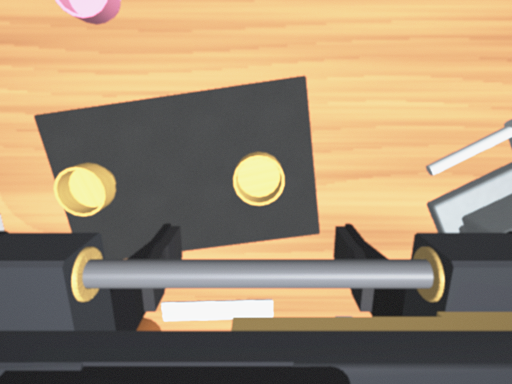

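The wrist view shows cup1 at (259,180), just under the gripper axis, and the second cup at (85,188). The pink cup is at the top left and not near the reach.

```bash
python3 - <<'E'
from fit import *
import pickle
im=cv2.imread('pics/w1.png')[:,:,::-1].copy();o=pickle.load(open('pics/w1.pkl','rb'))
h=cv2.cvtColor(im,cv2.COLOR_RGB2HSV)
for p in [(259,180),(237,180),(282,178),(259,202),(259,156),(220,150),(400,60),(300,250)]: print(p,h[p[1],p[0]])
X=[.4793,.3290,.027]
v=im.copy()
for pr,c in ((CUP[:1],(255,0,0)),(CUP[2:3],(0,255,0)),(CUP[3:],(0,0,255))):
    cv2.polylines(v,[np.round(projv('wrist',pts(X,pr),o)).astype(int)],True,c,1)
cv2.imwrite('pics/w1c.png',cv2.resize(v[120:240,200:320],None,fx=4,fy=4)[:,:,::-1])
for lo,hi in (((18,90,60),(34,255,255)),((15,70,60),(35,255,255))): print(fitcup([('wrist',im,o)],X,lo,hi,freez=.027),fitcup([('wrist',im,o)],X,lo,hi))
E
```

```text
(259, 180) [ 29  74 247]
(237, 180) [ 24 114 243]
(282, 178) [ 28  95 250]
(259, 202) [ 20 127 233]
(259, 156) [ 29  89 250]
(220, 150) [100   9  81]
(400, 60) [ 16 113 242]
(300, 250) [ 16 113 242]
(array([0.47901593, 0.32901591]), np.float64(1.6543987305905021)) (array([0.47866939, 0.32900627, 0.02897322]), np.float64(1.64498696588462))
(array([0.47904214, 0.32904186]), np.float64(0.0687897530376804)) (array([0.47740675, 0.32902357, 0.03368507]), np.float64(0.0515716980304426))
```

View pics/w1c.png

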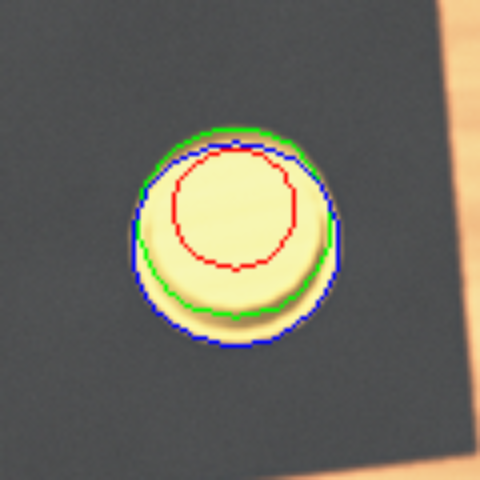

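```bash
python3 -m creep '[[[2,0,0.05],0,-1],[[3.4,0,0.05],0,-1],[[4.1,0,0.05],0,-1],[[4.4,0,0.05],0,-1],[[4.4,0,0.05],0,-1],[[4.4,0,0.05],0,-1],[[4.4,0,0.05],0,1],[[4.4,0,0.05],0,1],[[4.4,0,0.05],0,1],[[4.4,0,0.05],0,1],[[4.4,0,0.05],0,1],[[4.4,0,0.05],0,1]]' 25
python3 - <<'E'
from h import *
go([.424,-.038,.2])
E
```

```text
clock: 4.1
eef_pos: [0.479, 0.3289, 0.0267]
tcp_rot: [-0.0, 0.707, 0.001, 0.707]
wrist_force: [-0.4, -0.6, 2.2]
gripper_width: 0.618
t 4.1 pos [0.479  0.3289 0.0267] yaw(toolz dir deg) 0.1 w 0.618 F [-0.4 -0.6  2.2]
shift units [-4.336 -9.168 -1.39 ] toolx [ 0.  0. -1.]
```

```bash
python3 -m creep '[[[-1,0,0],0,1],[[-2.5,0,0],0,1],[[-4.3,-1,-0.3],0,1],[[-4.3,-6.2,-1.35],0,1],[[-4.3,-6.2,-1.35],0,1],[[-4.3,-6.2,-1.35],0,1],[[-4.3,-6.2,-1.35],0,1],[[-4.3,-6.2,-1.35],0,1],[[-4.3,-6.2,-1.35],0,1],[[-4.3,-6.2,-1.35],0,1]]'
python3 w.py w2 .426 -.038 .06
```

```text
clock: 5.35
eef_pos: [0.4255, 0.082, 0.1984]
tcp_rot: [-0.001, 0.707, 0.002, 0.707]
wrist_force: [0.8, -0.1, -1.0]
gripper_width: 0.621
t 5.4 pos [0.4255 0.0819 0.1983] yaw(toolz dir deg) 0.2 w 0.617 F [ 0.4 -0.4 -1.2]
shift units [ 3.458e+00 -2.998e+00  3.000e-03] toolx [-0.  0. -1.]
[-0.39  0.1   0.11  2.11 -0.01  0.94  1.3 ]
```

View pics/w2.png

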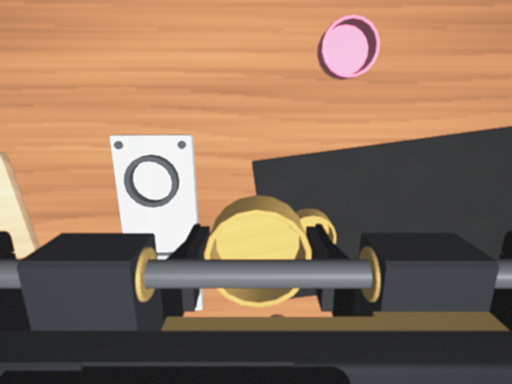

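```bash
cat > ring.py <<'E'
import sys,pickle
from fit import *
n=sys.argv[1];im=cv2.imread(f'pics/{n}.png')[:,:,::-1].copy();o=pickle.load(open(f'pics/{n}.pkl','rb'))
X0=np.array([float(sys.argv[2]),float(sys.argv[3]),0.015])
g=cv2.cvtColor(im,cv2.COLOR_RGB2GRAY)
P=projv('wrist',pts(X0,[(.03,0),(.03,.014)]),o);a=(P.min(0)-8).astype(int);b=(P.max(0)+8).astype(int)
mk=(g[a[1]:b[1],a[0]:b[0]]<130)
if mk.size==0: sys.exit('out of view')
nl,lab,st,ce=cv2.connectedComponentsWithStats(mk.astype(np.uint8));k=1+np.argmax(st[1:,4])
cs,_=cv2.findContours((lab==k).astype(np.uint8),cv2.RETR_EXTERNAL,cv2.CHAIN_APPROX_NONE)
full=np.zeros(mk.shape,np.uint8);cv2.drawContours(full,cs,-1,1,-1)
def cost(x,s=4):
    m=np.zeros((mk.shape[0]*s,mk.shape[1]*s),np.uint8)
    p=projv('wrist',pts([x[0],x[1],.015],[(.03,0),(.03,.014)]),o)
    cv2.fillConvexPoly(m,cv2.convexHull(((p-a+.5)*s*16).astype(np.int32)),255,shift=4)
    return np.abs(cv2.resize(m,None,fx=1/s,fy=1/s,interpolation=cv2.INTER_AREA)/255.-full).sum()/full.sum()
x=X0[:2]
for stp in(.008,.002):
    r=minimize(cost,x,method='Nelder-Mead',options=dict(initial_simplex=np.vstack([x,x+[stp,0],x+[0,stp]]),xatol=1e-4,fatol=1e-4));x=r.x
print('ring',x,r.fun)
E
python3 ring.py w2 .426 -.038
python3 - <<'E'
from h import *
import pickle
o=pickle.load(open('pics/w2.pkl','rb'))
for uv in [(110,136),(191,136),(119,145),(182,144),(122,230),(197,230)]: print(uv,np.round(onz(ray('wrist',uv,o),.015),4))
E
```

```text
ring [ 0.43522895 -0.03809586] 0.1351216119796606
(110, 136) [ 0.3849 -0.0814  0.015 ]
(191, 136) [0.3846 0.0078 0.015 ]
(119, 145) [ 0.3948 -0.0726  0.015 ]
(182, 144) [ 0.3934 -0.0026  0.015 ]
(122, 230) [ 0.4964 -0.0811  0.015 ]
(197, 230) [0.4962 0.0089 0.015 ]
```

```bash
python3 - <<'E'
from fit import *
import pickle
im=cv2.imread('pics/w2.png')[:,:,::-1].copy();o=pickle.load(open('pics/w2.pkl','rb'))
for X,c in (([.4225,-.0365,.015],(255,0,0)),([.4352,-.0381,.015],(0,160,0))):
  for pr in ((.03,.014),(.023,.014),(.03,0)):
    cv2.polylines(im,[np.round(projv('wrist',pts(X,[pr]),o)).astype(int)],True,c,1)
cv2.imwrite('pics/w2c.png',cv2.resize(im[125:240,95:215],None,fx=4,fy=4)[:,:,::-1])
print(onz(ray('wrist',(152,181),o),.029))
E
```

```text
[ 0.43233609 -0.03483206  0.029     ]
```

View pics/w2c.png

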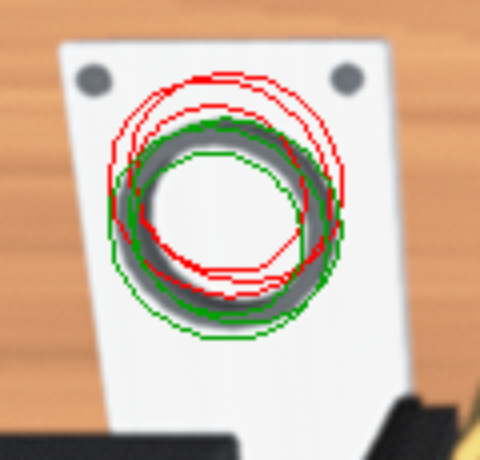

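```bash
python3 - <<'E'
from h import *
print(onz(ray('scene',(215.4,219.6)),.027),onz(ray('side',np.array([300,206])/2.3+[150,120]),.027))
go([.433,-.0375,.2]); go([.433,-.0375,.042])
E
```

```text
[ 0.43616309 -0.0416081   0.027     ] [ 0.43512347 -0.03009642  0.027     ]
t 5.4 pos [0.4255 0.0819 0.1983] yaw(toolz dir deg) 0.2 w 0.617 F [ 0.4 -0.4 -1.2]
shift units [-0.043 -2.985  0.177] toolx [-0.  0. -1.]
t 5.4 pos [0.4255 0.0819 0.1983] yaw(toolz dir deg) 0.2 w 0.617 F [ 0.4 -0.4 -1.2]
shift units [ 3.907 -2.986  0.178] toolx [-0.  0. -1.]
```

```bash
python3 -m creep '[[[0,-1.5,0.22],0,1],[[0,-2.98,0.22],0,1],[[0,-2.98,0.22],0,1],[[0,-2.98,0.22],0,1],[[0,-2.98,0.22],0,1],[[1.5,-2.98,0.22],0,1],[[2.8,-2.98,0.22],0,1],[[3.3,-2.98,0.22],0,1],[[3.3,-2.98,0.22],0,1],[[3.3,-2.98,0.22],0,1]]'
python3 w.py w3 .4345 -.0375 .0385
python3 - <<'E'
from h import *
for n in('scene','side'): cv2.imwrite(f'pics/{n}1.png',get_image(n)[:,:,::-1])
a=cv2.imread('pics/scene1.png')[150:290,150:330];b=cv2.imread('pics/side1.png')[120:280,150:330]
cv2.imwrite('pics/m1.png',np.hstack([cv2.resize(a,(400,311)),cv2.resize(b,(350,311))]))
E
```

```text
clock: 6.65
eef_pos: [0.4357, -0.0365, 0.0671]
tcp_rot: [-0.002, 0.707, 0.002, 0.708]
wrist_force: [-0.1, -0.8, -1.5]
gripper_width: 0.619
t 6.7 pos [ 0.4359 -0.0367  0.0674] yaw(toolz dir deg) 0.3 w 0.616 F [ 0.9 -0.7 -1.7]
shift units [ 0.723 -0.02  -0.037] toolx [ 0.002  0.001 -1.   ]
[-0.18  0.31  0.2   2.24 -0.11  0.6   1.68]
```

View pics/m1.png

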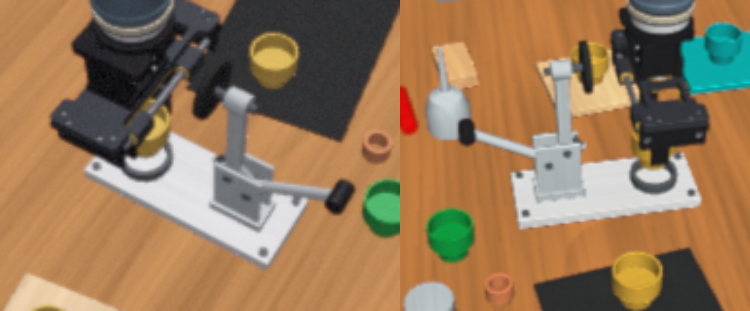

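View pics/w3.png

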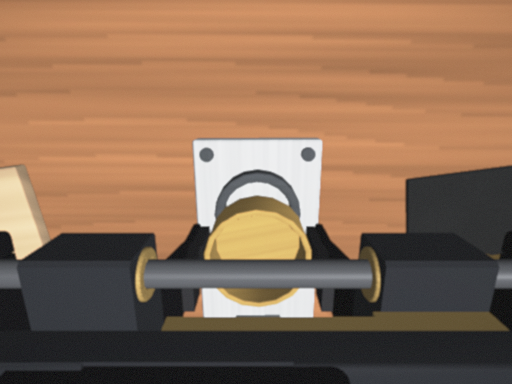

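The wrist view shows the cup centred on the ring in y (both near column 257). Next I check x from the ring's far edge (257,170) and the plate end (v 140).

```bash
python3 - <<'E'
from h import *
import pickle
o=pickle.load(open('pics/w3.pkl','rb'))
for uv,z in [((257,170),.029),((257,182),.029),((216,213),.029),((298,213),.029),((195,140),.015),((321,140),.015)]: print(uv,np.round(onz(ray('wrist',uv,o),z),4))
E
```

```text
(257, 170) [ 0.4026 -0.0379  0.029 ]
(257, 182) [ 0.4108 -0.0378  0.029 ]
(216, 213) [ 0.4328 -0.0659  0.029 ]
(298, 213) [ 0.4325 -0.0097  0.029 ]
(195, 140) [ 0.3848 -0.0805  0.015 ]
(321, 140) [0.3844 0.0059 0.015 ]
```

```bash
python3 -m creep '[[[0.2,-0.02,-0.06],0,1],[[0.4,-0.02,-0.06],0,1],[[0.6,-0.02,-0.06],0,1],[[0.72,-0.02,-0.06],0,1],[[0.72,-0.02,-0.06],0,1],[[0.72,-0.02,-0.06],0,1]]'
```

```text
clock: 7.55
eef_pos: [0.4335, -0.0378, 0.0386]
tcp_rot: [-0.001, 0.706, 0.002, 0.708]
wrist_force: [0.1, -0.3, -0.5]
gripper_width: 0.62
```

```bash
python3 -m creep '[[[0,0,0],0,-1],[[0,0,0],0,-1],[[0,0,0],0,-1],[[0,0,0],0,-1],[[-1,0,0],0,-1],[[-2.4,0,0],0,-1],[[-3.8,0,0],0,-1],[[-5.2,0,0],0,-1],[[-6,0,0],0,-1],[[-6,0,0],0,-1]]'
python3 w.py w4 .657 -.0365 .26
```

```text
clock: 8.8
eef_pos: [0.4343, -0.038, 0.2812]
tcp_rot: [-0.001, 0.704, 0.002, 0.71]
wrist_force: [-0.5, 0.0, -0.8]
gripper_width: 1.001
t 8.85 pos [ 0.4331 -0.0379  0.2793] yaw(toolz dir deg) 0.3 w 1.001 F [-0.5  0.4 -0.7]
shift units [0.507 0.009 5.596] toolx [ 0.004  0.001 -1.   ]
[-0.25  0.    0.24  2.   -0.    1.13  1.57]
```

View pics/w4.png

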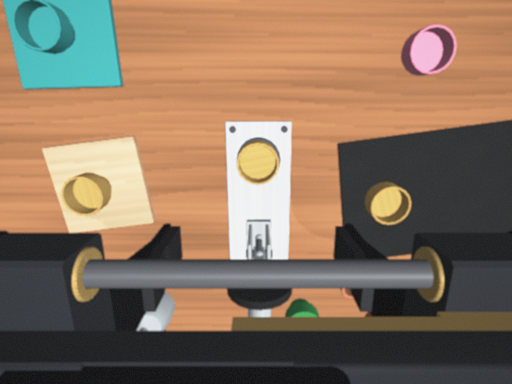

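```bash
python3 - <<'E'
from fit import *
import pickle
im=cv2.imread('pics/w4.png')[:,:,::-1].copy();o=pickle.load(open('pics/w4.pkl','rb'))
h=cv2.cvtColor(im,cv2.COLOR_RGB2HSV)
for p in [(85,190),(70,190),(90,212),(60,160),(258,161),(388,203)]: print(p,h[p[1],p[0]])
print('cup in ring',fitcup([('wrist',im,o)],[.4335,-.038,.038],(15,90,60),(35,255,255),freez=.038,pad=3))
v=im.copy()
for X in ([.4335,-.038,.038],[.476,-.264,.035]):
  for pr,c in ((CUP[:1],(255,0,0)),(CUP[2:3],(0,255,0)),(CUP[3:],(0,0,255))):
    cv2.polylines(v,[np.round(projv('wrist',pts(X,pr),o)).astype(int)],True,c,1)
cv2.imwrite('pics/w4c.png',cv2.resize(v[100:250,30:310],None,fx=2.8,fy=2.8)[:,:,::-1])
E
```

```text
(85, 190) [ 22 122 234]
(70, 190) [ 20 128 164]
(90, 212) [ 20 131 158]
(60, 160) [ 20  64 240]
(258, 161) [ 23 121 238]
(388, 203) [ 22 122 235]
cup in ring (array([ 0.4325102 , -0.03842853]), np.float64(0.09421499096092338))
```

View pics/w4c.png

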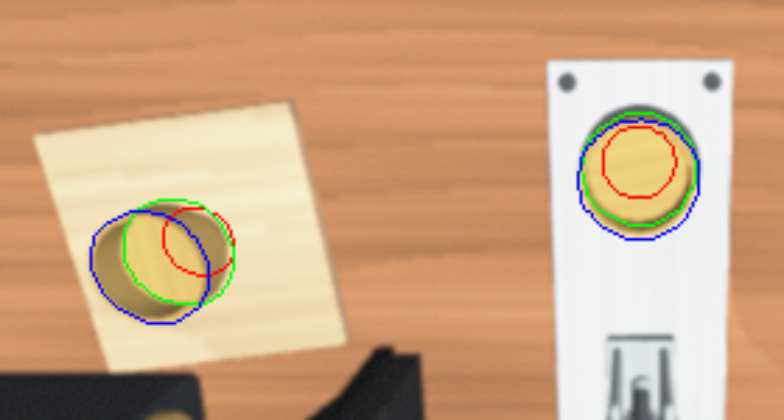

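```bash
python3 -m creep '[[[0.3,0,1.5],0,-1],[[0.4,0,3],0,-1],[[0.4,0,4.5],0,-1],[[0.4,0,5.6],0,-1],[[0.4,0,5.6],0,-1],[[0.4,0,5.6],0,-1],[[0.4,0,5.6],0,-1]]'
python3 w.py w5 .657 -.0365 .13
```

```text
clock: 9.72
eef_pos: [0.6558, -0.0371, 0.2641]
tcp_rot: [-0.001, 0.706, 0.002, 0.708]
wrist_force: [0.8, 0.7, 0.4]
gripper_width: 1.002
t 9.78 pos [ 0.656  -0.0371  0.2645] yaw(toolz dir deg) 0.2 w 1.0 F [ 0.1  0.7 -0.5]
shift units [3.362 0.009 0.01 ] toolx [ 0.004  0.001 -1.   ]
[-0.2   0.41  0.27  1.55 -0.12  1.2   1.67]
```

View pics/w5.png

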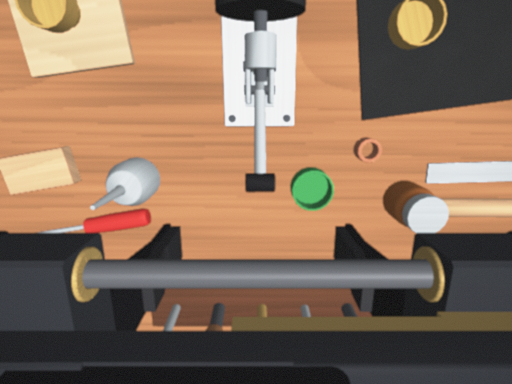

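```bash
python3 - <<'E'
from fit import *
import pickle
o=pickle.load(open('pics/w5.pkl','rb'))
print(onz(ray('wrist',(260,182),o),.127),onz(ray('wrist',(260,182),o),.122),onz(ray('wrist',(246,182),o),.122),onz(ray('wrist',(275,182),o),.122))
print('spindle axis at base',onz(ray('wrist',(260,125),o),.06))
print('grip w/ scene,side',tri(ray('wrist',(260,182),o),ray('scene',(303,238)),ray('side',(184,187))))
E
```

```text
[ 0.65590333 -0.03529525  0.127     ] [ 0.65716558 -0.03524053  0.122     ] [ 0.65720703 -0.04939502  0.122     ] [ 0.65712117 -0.02007264  0.122     ]
spindle axis at base [ 0.60487417 -0.03494373  0.06      ]
grip w/ scene,side (array([ 0.65717879, -0.03574815,  0.12190443]), [0.0005087122209683953, 0.0005607944994665333, 0.00040366416940521975])
```

The grip is at (.657,-.036,.122), and all three views agree within 1 mm. Now I descend over it and pinch.

```bash
python3 -m creep '[[[1.4,0.03,0.03],0,-1],[[2.6,0.03,0.03],0,-1],[[3.6,0.03,0.03],0,-1],[[4,0.03,0.03],0,-1],[[4,0.03,0.03],0,-1],[[4,0.03,0.03],0,-1],[[4,0.03,0.03],0,1],[[4,0.03,0.03],0,1],[[4,0.03,0.03],0,1],[[4,0.03,0.03],0,1],[[4,0.03,0.03],0,1],[[4,0.03,0.03],0,1],[[4,0.03,0.03],0,1]]' 12
python3 w.py w6 .657 -.0357 .103
```

```text
clock: 11.4
eef_pos: [0.6579, -0.0346, 0.1044]
tcp_rot: [-0.001, 0.706, 0.003, 0.708]
wrist_force: [0.1, 1.4, 0.1]
gripper_width: 0.345
t 11.45 pos [ 0.6579 -0.0346  0.1044] yaw(toolz dir deg) 0.3 w 0.341 F [-0.9  1.9 -0.7]
shift units [ 0.034 -0.026 -0.022] toolx [ 0.004  0.002 -1.   ]
[-0.18  0.56  0.24  1.7  -0.16  0.9   1.7 ]
```

View pics/w6.png

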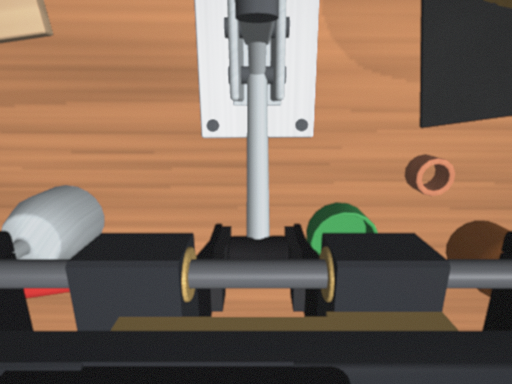

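Width is 29.8 mm, so the grip is pinched. Next I throw it over along the arc.

```bash
python3 -m creep '[[[-0.19,0,-0.12],0,1],[[-0.38,0,-0.26],0,1],[[-0.54,0,-0.42],0,1],[[-0.7,0,-0.585],0,1],[[-0.84,0,-0.77],0,1],[[-0.96,0,-0.96],0,1],[[-1.06,0,-1.17],0,1],[[-1.155,0,-1.375],0,1],[[-1.22,0,-1.6],0,1],[[-1.27,0,-1.82],0,1],[[-1.3,0,-2.05],0,1],[[-1.31,0,-2.27],0,1],[[-1.305,0,-2.5],0,1],[[-1.28,0,-2.68],0,1],[[-1.27,0,-2.75],0,1],[[-1.27,0,-2.75],0,1],[[-1.27,0,-2.75],0,1],[[-1.27,0,-2.75],0,1]]' 12
python3 w.py w7 .55 -.0357 .155
python3 - <<'E'
from h import *
for n in('scene','side'): cv2.imwrite(f'pics/{n}2.png',get_image(n)[:,:,::-1])
a=cv2.imread('pics/scene2.png')[130:290,150:330];b=cv2.imread('pics/side2.png')[100:280,130:330]
cv2.imwrite('pics/m2.png',np.hstack([cv2.resize(a,(400,355)),cv2.resize(b,(394,355))]))
E
```

```text
clock: 13.7
eef_pos: [0.5484, -0.0356, 0.1549]
tcp_rot: [-0.001, 0.705, 0.002, 0.709]
wrist_force: [5.7, -0.5, 2.5]
gripper_width: 0.34
t 13.75 pos [ 0.5485 -0.0356  0.155 ] yaw(toolz dir deg) 0.3 w 0.342 F [4.6 0.3 3.5]
shift units [-0.    -0.004  0.039] toolx [ 0.006  0.002 -1.   ]
[-0.22  0.34  0.26  1.92 -0.11  0.89  1.67]
```

View pics/m2.png

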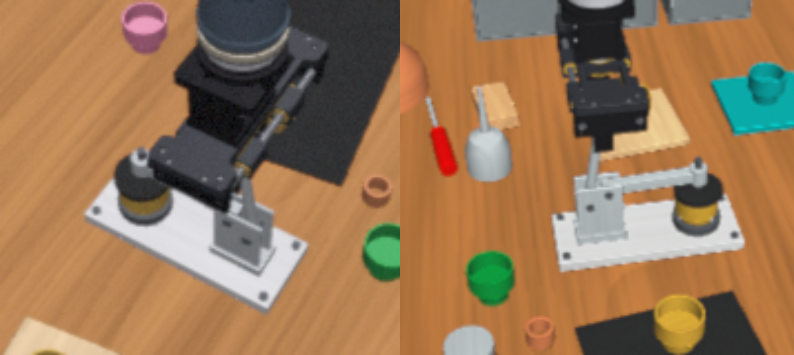

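The clamp is locked: the arm is level and the pad sits on the cup (side px 697,190 of the mosaic). The handle is at about 99.6°. I hold briefly, then swing back.

```bash
python3 -m creep '[[[0,0,0],0,1],[[0,0,0],0,1],[[-0.02,0,0.2],0,1],[[-0.03,0,0.43],0,1],[[-0.02,0,0.66],0,1],[[0.01,0,0.89],0,1],[[0.06,0,1.12],0,1],[[0.125,0,1.34],0,1],[[0.21,0,1.55],0,1],[[0.32,0,1.75],0,1],[[0.44,0,1.94],0,1],[[0.58,0,2.12],0,1],[[0.74,0,2.29],0,1],[[0.905,0,2.45],0,1],[[1.09,0,2.59],0,1],[[1.28,0,2.71],0,1],[[1.34,0,2.76],0,1],[[1.34,0,2.76],0,1],[[1.34,0,2.76],0,1]]' 12
python3 w.py w8 .657 -.0357 .103
```

```text
clock: 16.23
eef_pos: [0.6582, -0.0346, 0.1026]
tcp_rot: [-0.001, 0.706, 0.003, 0.708]
wrist_force: [-8.4, 2.3, 4.8]
gripper_width: 0.337
t 16.27 pos [ 0.6583 -0.0346  0.1026] yaw(toolz dir deg) 0.3 w 0.345 F [-8.8  2.1  6.3]
shift units [-0.01  -0.027 -0.032] toolx [ 0.004  0.003 -1.   ]
[-0.18  0.56  0.24  1.7  -0.16  0.89  1.7 ]
```

```bash
python3 -m creep '[[[0,0,-0.03],0,-1],[[0,0,-0.03],0,-1],[[0,0,-0.03],0,-1],[[0,0,-0.03],0,-1],[[-1.2,0,-0.03],0,-1],[[-2.6,0,0],0,-1],[[-4.2,0,0],0,-1],[[-4.5,-0.02,-1.2],0,-1],[[-4.5,-0.05,-2.8],0,-1],[[-4.5,-0.07,-4.4],0,-1],[[-4.5,-0.09,-5.6],0,-1],[[-4.5,-0.09,-5.6],0,-1],[[-4.5,-0.09,-5.6],0,-1],[[-4.5,-0.09,-5.6],0,-1]]'
python3 w.py w9 .4335 -.038 .0385 .4335 -.038 .038
python3 - <<'E'
from h import *
for n in('scene','side'): cv2.imwrite(f'pics/{n}3.png',get_image(n)[:,:,::-1])
a=cv2.imread('pics/scene3.png');b=cv2.imread('pics/side3.png')
cv2.imwrite('pics/m3.png',np.hstack([cv2.resize(a[120:330,130:350],(400,382)),cv2.resize(b[100:380,130:390],(355,382))]))
E
```

```text
clock: 18.02
eef_pos: [0.435, -0.0398, 0.2819]
tcp_rot: [-0.001, 0.706, 0.003, 0.709]
wrist_force: [0.6, 0.5, 0.4]
gripper_width: 0.996
t 18.07 pos [ 0.4348 -0.0398  0.2817] yaw(toolz dir deg) 0.3 w 1.001 F [0.5 0.3 0.5]
shift units [ 6.08   0.031 -0.054] toolx [ 0.004  0.002 -1.   ]
[-0.27  0.01  0.26  2.   -0.    1.14  1.58]
fit free (array([ 0.43649367, -0.03527024,  0.01297652]), np.float64(0.026878005240275258)) fixed z (array([ 0.43287041, -0.03584696]), np.float64(0.12673116236215487))
```

View pics/m3.png

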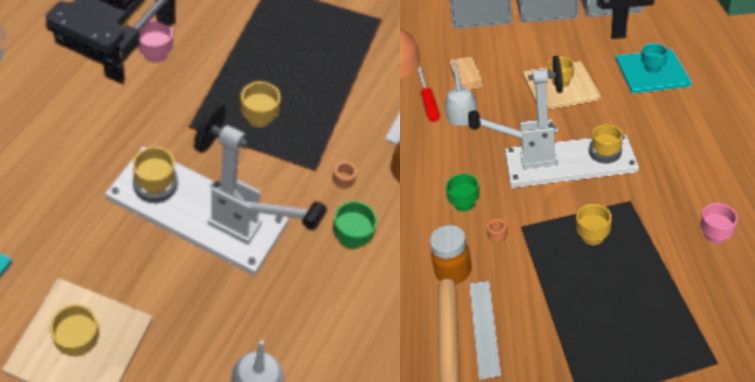

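View pics/w9.png

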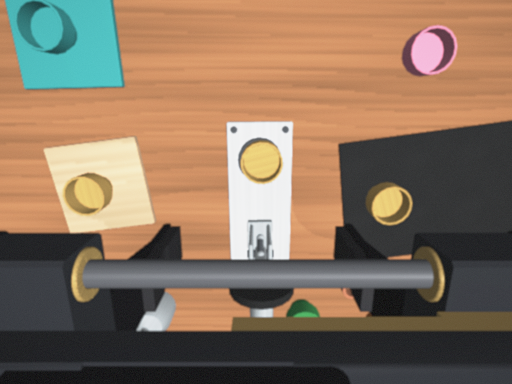

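```bash
python3 -m creep '[[[1.2,0.07,-0.05],0,-1],[[2.6,0.07,-0.05],0,-1],[[4,0.07,-0.05],0,-1],[[5,0.07,-0.05],0,-1],[[5.7,0.07,-0.05],0,-1],[[6.08,0.07,-0.05],0,-1],[[6.08,0.07,-0.05],0,-1],[[6.08,0.07,-0.05],0,-1],[[6.08,0.07,-0.05],0,1],[[6.08,0.07,-0.05],0,1],[[6.08,0.07,-0.05],0,1],[[6.08,0.07,-0.05],0,1],[[6.08,0.07,-0.05],0,1],[[6.08,0.07,-0.05],0,1]]' 25
python3 - <<'E'
from h import *
go([.433,-.037,.0385])
E
python3 -m creep '[[[-0.5,0,0],0,1],[[-1.5,0,0],0,1],[[-2.8,0,0],0,1],[[-4,0,0],0,1],[[-4,0,0],0,1]]' 25
python3 w.py w10 .476 -.264 .2
```

```text
clock: 19.92
eef_pos: [0.4332, -0.0363, 0.0385]
tcp_rot: [-0.001, 0.706, 0.003, 0.708]
wrist_force: [-0.5, 1.9, 4.1]
gripper_width: 0.62
t 19.93 pos [ 0.4332 -0.0363  0.0385] yaw(toolz dir deg) 0.3 w 0.62 F [-0.5  1.9  4.1]
shift units [-0.    -0.018 -0.006] toolx [ 0.003  0.003 -1.   ]
clock: 20.55
eef_pos: [0.435, -0.0369, 0.2015]
tcp_rot: [-0.001, 0.703, 0.003, 0.711]
wrist_force: [0.1, 0.5, -1.7]
gripper_width: 0.622
t 20.6 pos [ 0.4333 -0.0368  0.1994] yaw(toolz dir deg) 0.3 w 0.617 F [-0.1  0.3 -1. ]
shift units [-0.026 -5.686  1.039] toolx [ 0.006  0.003 -1.   ]
[-0.28  0.09  0.29  2.11 -0.04  0.93  1.61]
```

View pics/w10.png

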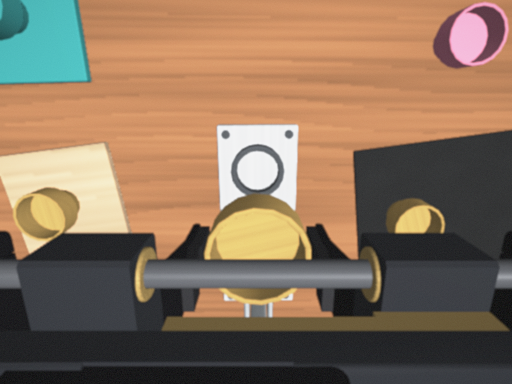

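```bash
cat > held.py <<'E'
import sys,pickle
from fit import *
n=sys.argv[1]
im=cv2.imread(f'pics/{n}.png')[:,:,::-1].copy();o=pickle.load(open(f'pics/{n}.pkl','rb'))
out=[]
for dx in (0,-.002,-.004):
    v=im.copy();R=Rn.from_quat(o['tcp_rot']).as_matrix()
    X=o['eef_pos']+[dx,0,.0003]
    for pr,c in ((CUP[3:],(0,0,255)),([(.024,.023)],(255,0,255)),(CUP[2:3],(0,120,0)),([(.024,.0)],(255,0,0))):
        cv2.polylines(v,[np.round(projv('wrist',pts(X,pr),o)*8).astype(int)],True,c,1,cv2.LINE_AA,3)
    out.append(cv2.resize(v[185:325,190:325],None,fx=2,fy=2,interpolation=cv2.INTER_CUBIC))
cv2.imwrite(f'pics/{n}h.png',np.hstack(out)[:,:,::-1])
E
python3 held.py w10
```

```text
(no output)
```

View pics/w10h.png

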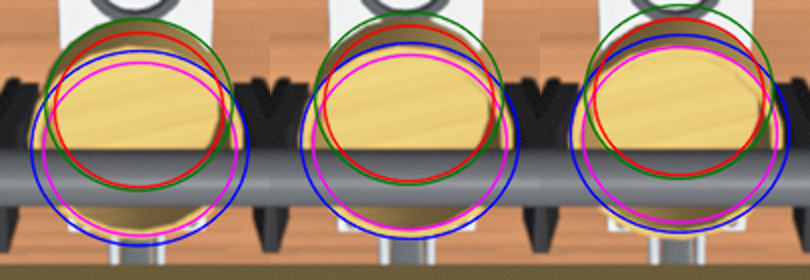

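```bash
python3 -m creep '[[[0,-1.5,0.6],0,1],[[0,-3.2,1.04],0,1],[[0,-3.2,1.04],0,1],[[0,-3.2,1.04],0,1],[[0,-3.2,1.04],0,1],[[0,-3.2,1.04],0,1]]' 25
python3 w.py w11 .476 -.264 .2 .476 -.264 .035
python3 - <<'E'
from fit import *
import pickle
im=cv2.imread('pics/w11.png')[:,:,::-1].copy();o=pickle.load(open('pics/w11.pkl','rb'))
for z in (.03,.035,.04):print(fitcup([('wrist',im,o)],[.476,-.264,z],(15,95,60),(35,255,255),freez=z,pad=4))
v=im.copy()
for X in ([.476,-.264,.035],):
  for pr,c in ((CUP[:1],(255,0,0)),(CUP[2:3],(0,255,0)),(CUP[3:],(0,0,255))):
    cv2.polylines(v,[np.round(projv('wrist',pts(X,pr),o)).astype(int)],True,c,1)
cv2.imwrite('pics/w11c.png',np.hstack([cv2.resize(v[120:270,60:210],None,fx=2.5,fy=2.5),cv2.resize(im[120:270,60:210],None,fx=2.5,fy=2.5)])[:,:,::-1])
E
```

```text
clock: 21.35
eef_pos: [0.4753, -0.1629, 0.1989]
tcp_rot: [-0.001, 0.705, 0.004, 0.709]
wrist_force: [-0.8, -0.1, -1.0]
gripper_width: 0.618
t 21.4 pos [ 0.4754 -0.1631  0.1991] yaw(toolz dir deg) 0.4 w 0.622 F [-1.  -1.  -0.7]
shift units [-0.032 -2.521 -0.003] toolx [ 0.006  0.004 -1.   ]
[-0.09  0.21  0.4   1.98 -0.11  0.96  1.94]
fit free (array([ 0.48057962, -0.27139567,  0.02170299]), np.float64(0.020673612314088447)) fixed z (array([ 0.47775723, -0.26684585]), np.float64(0.08405388238593713))
(array([ 0.47862833, -0.26851292]), np.float64(0.021773697411386118))
(array([ 0.47727778, -0.26680907]), np.float64(0.039229883425614814))
(array([ 0.47631355, -0.26493936]), np.float64(0.07068130550691717))
```

View pics/w11c.png

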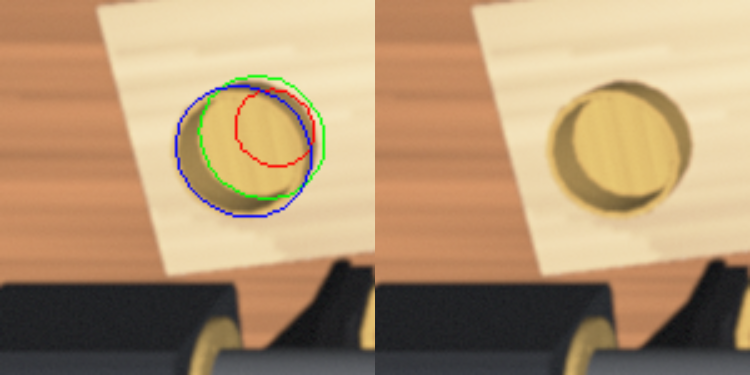

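```bash
python3 -m creep '[[[0,-1.3,0.03],0,1],[[0,-2.55,0.03],0,1],[[0,-2.55,0.03],0,1],[[0,-2.55,0.03],0,1],[[0,-2.55,0.03],0,1],[[0,-2.55,0.03],0,1]]' 25
python3 w.py w12 .4765 -.265 .2
python3 - <<'E'
from fit import *
import pickle
im=cv2.imread('pics/w12.png')[:,:,::-1].copy();o=pickle.load(open('pics/w12.pkl','rb'))
v=im.copy()
for X in ([.477,-.265,.035],):
  for pr,c in ((CUP[:1],(255,0,0)),(CUP[2:3],(0,255,0)),(CUP[3:],(0,0,255))):
    cv2.polylines(v,[np.round(projv('wrist',pts(X,pr),o)*8).astype(int)],True,c,1,cv2.LINE_AA,3)
cv2.imwrite('pics/w12c.png',np.hstack([cv2.resize(v[130:330,190:325],None,fx=2.9,fy=2.9),cv2.resize(im[130:330,190:325],None,fx=2.9,fy=2.9)])[:,:,::-1])
E
```

```text
clock: 22.15
eef_pos: [0.4777, -0.2638, 0.1988]
tcp_rot: [-0.002, 0.705, 0.005, 0.709]
wrist_force: [-0.2, 0.1, -1.2]
gripper_width: 0.62
t 22.2 pos [ 0.4776 -0.2641  0.1988] yaw(toolz dir deg) 0.5 w 0.622 F [ 0.4 -0.1 -0.7]
shift units [-0.03  -0.022 -0.028] toolx [ 0.006  0.004 -1.   ]
[ 0.07  0.29  0.44  1.89 -0.16  0.99  2.17]
```

View pics/w12c.png

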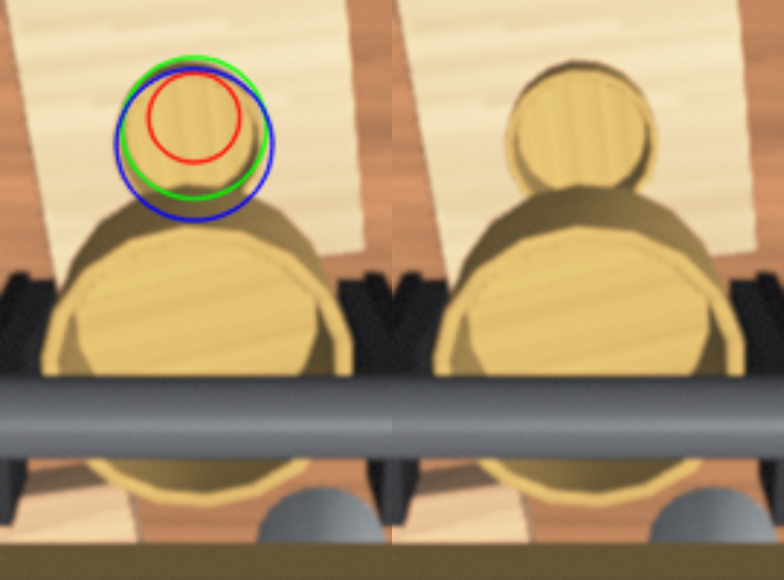

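```bash
python3 - <<'E'
from h import *
go([.478,-.2665,.085]);go([.478,-.2665,.0615])
E
```

```text
t 22.2 pos [ 0.4776 -0.2641  0.1988] yaw(toolz dir deg) 0.5 w 0.622 F [ 0.4 -0.1 -0.7]
shift units [ 2.845 -0.072 -0.009] toolx [ 0.006  0.004 -1.   ]
t 22.2 pos [ 0.4776 -0.2641  0.1988] yaw(toolz dir deg) 0.5 w 0.622 F [ 0.4 -0.1 -0.7]
shift units [ 3.433 -0.074 -0.012] toolx [ 0.006  0.004 -1.   ]
```

```bash
python3 -m creep '[[[1,-0.07,-0.01],0,1],[[2.1,-0.07,-0.01],0,1],[[2.8,-0.07,-0.01],0,1],[[2.8,-0.07,-0.01],0,1],[[2.8,-0.07,-0.01],0,1]]' 25
python3 w.py w13 .478 -.2665 .0615
python3 - <<'E'
from h import *
for n in('scene','side'): cv2.imwrite(f'pics/{n}4.png',get_image(n)[:,:,::-1])
a=cv2.imread('pics/scene4.png');b=cv2.imread('pics/side4.png')
cv2.imwrite('pics/m4.png',np.hstack([cv2.resize(a[220:380,90:250],(390,390)),cv2.resize(b[90:210,190:310],(390,390))]))
E
```

```text
clock: 22.82
eef_pos: [0.4789, -0.2668, 0.088]
tcp_rot: [-0.002, 0.704, 0.004, 0.71]
wrist_force: [0.2, -0.7, -1.2]
gripper_width: 0.619
t 22.88 pos [ 0.479  -0.2669  0.0883] yaw(toolz dir deg) 0.5 w 0.619 F [-0.6  0.1 -1.2]
shift units [ 0.669  0.009 -0.032] toolx [ 0.009  0.003 -1.   ]
[ 0.13  0.44  0.4   1.99 -0.25  0.75  2.25]
```

View pics/m4.png

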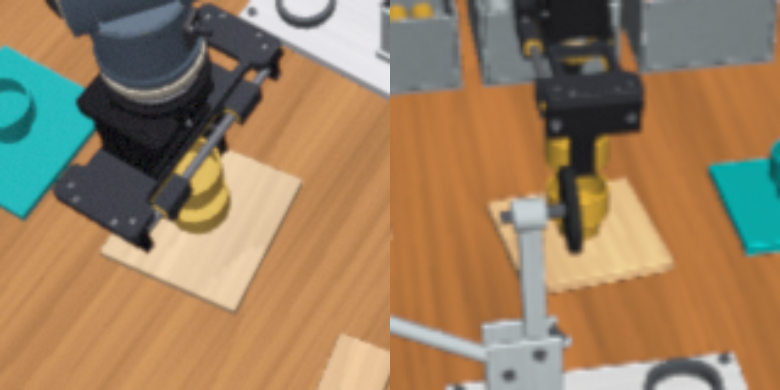

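View pics/w13.png

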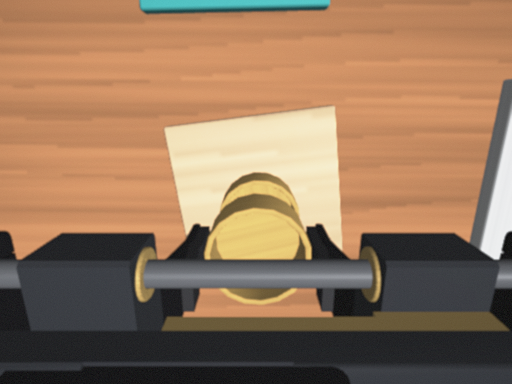

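```bash
python3 -m creep '[[[0.15,0.01,0],0,1],[[0.3,0.01,0],0,1],[[0.45,0.01,0],0,1],[[0.58,0.01,0],0,1],[[0.66,0.01,0],0,1],[[0.66,0.01,0],0,1],[[0.66,0.01,0],0,1]]' 25; python3 - <<'E'
from h import *
go([.478,-.2665,.0615])
E
```

```text
clock: 23.85
eef_pos: [0.4792, -0.2665, 0.0619]
tcp_rot: [-0.002, 0.704, 0.004, 0.71]
wrist_force: [-0.1, -0.1, -1.5]
gripper_width: 0.623
t 23.85 pos [ 0.4792 -0.2665  0.0619] yaw(toolz dir deg) 0.5 w 0.623 F [-0.1 -0.1 -1.5]
shift units [ 0.009 -0.    -0.031] toolx [ 0.009  0.003 -1.   ]
```

```bash
python3 -m creep '[[[0.03,0,0],0,1],[[0.03,0,0],0,-0.5],[[0.03,0,0],0,-0.8],[[0.03,0,0],0,-1],[[0.03,0,0],0,-1],[[-0.8,0,0],0,-1],[[-2,0,0],0,-1],[[-3.4,0,0],0,-1],[[-3.4,0,0],0,-1]]' 25
python3 w.py w14 .478 -.2665 .2
python3 - <<'E'
from fit import *
import pickle
im=cv2.imread('pics/w14.png')[:,:,::-1].copy();o=pickle.load(open('pics/w14.pkl','rb'))
for n in('scene','side'): cv2.imwrite(f'pics/{n}5.png',get_image(n)[:,:,::-1])
v=im
for X in ([.478,-.2665,.061],):
  for pr,c in ((CUP[2:3],(0,255,0)),(CUP[3:],(0,0,255))):
    cv2.polylines(v,[np.round(projv('wrist',pts(X,pr),o)*8).astype(int)],True,c,1,cv2.LINE_AA,3)
a=cv2.imread('pics/scene5.png');b=cv2.imread('pics/side5.png')
cv2.imwrite('pics/m5.png',np.hstack([cv2.resize(a[220:380,90:250],(260,260)),cv2.resize(b[100:220,190:310],(260,260)),cv2.resize(v[120:240,200:320],(260,260))[:,:,::-1]]))
E
```

```text
clock: 24.98
eef_pos: [0.4805, -0.2686, 0.2023]
tcp_rot: [-0.003, 0.701, 0.003, 0.713]
wrist_force: [0.3, 0.3, -0.5]
gripper_width: 0.998
t 25.02 pos [ 0.479  -0.2674  0.1997] yaw(toolz dir deg) 0.5 w 1.001 F [ 0.3  0.6 -0.7]
shift units [-0.007  0.023 -0.025] toolx [ 0.013  0.002 -1.   ]
[ 0.07  0.29  0.46  1.89 -0.16  0.98  2.18]
```

View pics/m5.png

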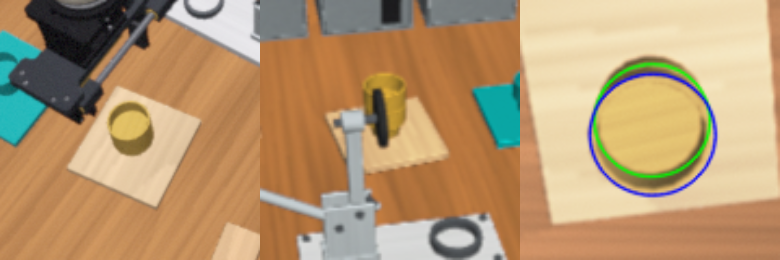

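Cup 1 is nested upright: the scene, side and wrist crops all show it straight on the starter. Next is the remaining cup, travelling above the clamp.

```bash
python3 -m creep '[[[-1.4,0,0],0,-1],[[-2.4,0.5,0],0,-1],[[-2.4,2,0],0,-1],[[-2.4,3.5,0.1],0,-1],[[-2.4,5,0.1],0,-1],[[-2.4,6.5,0.2],0,-1],[[-2.4,8,0.3],0,-1],[[-2.4,9.5,0.3],0,-1],[[-1.2,10.15,0.3],0,-1],[[0,10.15,0.3],0,-1],[[0,10.15,0.3],0,-1],[[0,10.15,0.3],0,-1],[[0,10.15,0.3],0,-1]]' 25
python3 w.py w15 .491 .1395 .0265 
python3 - <<'E'
from fit import *
import pickle
im=cv2.imread('pics/w15.png')[:,:,::-1].copy();o=pickle.load(open('pics/w15.pkl','rb'))
print(fitcup([('wrist',im,o)],[.491,.139,.027],(15,70,60),(35,255,255),freez=.027,pad=10))
E
```

```text
clock: 26.75
eef_pos: [0.4868, 0.1397, 0.2004]
tcp_rot: [-0.001, 0.703, 0.005, 0.711]
wrist_force: [0.3, 1.1, 0.5]
gripper_width: 0.999
t 26.8 pos [0.4867 0.1397 0.2004] yaw(toolz dir deg) 0.5 w 0.998 F [ 0.  -0.3 -0.2]
shift units [ 4.347 -0.029  0.061] toolx [ 0.011  0.005 -1.   ]
[-0.49  0.21  0.14  1.97 -0.04  0.96  1.26]
(array([0.49159592, 0.1401942 ]), np.float64(0.04125967575199818))
```

View pics/w15.png

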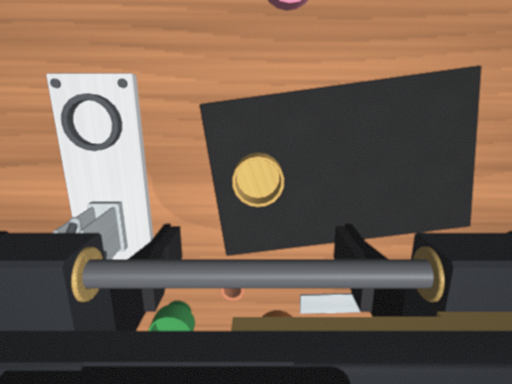

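```bash
python3 -m creep '[[[1.5,-0.01,0.08],0,-1],[[2.9,-0.01,0.08],0,-1],[[4,-0.01,0.08],0,-1],[[4.35,-0.01,0.08],0,-1],[[4.35,-0.01,0.08],0,-1],[[4.35,-0.01,0.08],0,-1],[[4.35,-0.01,0.08],0,1],[[4.35,-0.01,0.08],0,1],[[4.35,-0.01,0.08],0,1],[[4.35,-0.01,0.08],0,1],[[4.35,-0.01,0.08],0,1],[[4.35,-0.01,0.08],0,1]]' 25
python3 - <<'E'
from h import *
go([.4335,-.0375,.1985])
E
```

```text
clock: 28.3
eef_pos: [0.4918, 0.1404, 0.0265]
tcp_rot: [-0.001, 0.703, 0.005, 0.711]
wrist_force: [0.7, 0.1, 2.1]
gripper_width: 0.609
t 28.3 pos [0.4918 0.1404 0.0265] yaw(toolz dir deg) 0.5 w 0.609 F [0.7 0.1 2.1]
shift units [-4.339 -4.412 -1.45 ] toolx [ 0.011  0.005 -1.   ]
```

```bash
python3 -m creep '[[[-1.2,0,0],0,1],[[-2.6,0,-0.4],0,1],[[-4,0,-1.45],0,1],[[-4.3,-1.2,-1.45],0,1],[[-4.3,-2.7,-1.45],0,1],[[-4.3,-4.2,-1.45],0,1],[[-4.3,-4.4,-1.45],0,1],[[-4.3,-4.4,-1.45],0,1],[[-4.3,-4.4,-1.45],0,1],[[-4.3,-4.4,-1.45],0,1]]' 25
python3 w.py w16 .4338 -.0375 .068
```

```text
clock: 29.55
eef_pos: [0.4335, -0.0356, 0.1968]
tcp_rot: [-0.002, 0.703, 0.006, 0.711]
wrist_force: [0.2, -1.3, -2.1]
gripper_width: 0.602
t 29.6 pos [ 0.4336 -0.0358  0.1968] yaw(toolz dir deg) 0.6 w 0.607 F [-0.2  0.7 -1.4]
shift units [ 3.22  -0.059 -0.028] toolx [ 0.01   0.005 -1.   ]
[-0.29  0.09  0.3   2.12 -0.04  0.92  1.62]
```

View pics/w16.png

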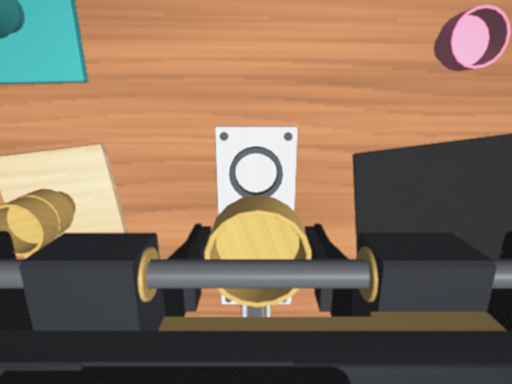

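```bash
python3 -m creep '[[[1.4,-0.06,-0.03],0,1],[[2.6,-0.06,-0.03],0,1],[[3.2,-0.06,-0.03],0,1],[[3.4,-0.06,-0.03],0,1],[[3.6,-0.06,-0.03],0,1],[[3.8,-0.06,-0.03],0,1],[[3.94,-0.06,-0.03],0,1],[[3.94,-0.06,-0.03],0,1],[[3.94,-0.06,-0.03],0,1]]' 25
python3 - <<'E'
from h import *
go([.4335,-.0375,.0385])
E
```

```text
clock: 30.72
eef_pos: [0.4342, -0.0374, 0.0394]
tcp_rot: [-0.002, 0.703, 0.006, 0.711]
wrist_force: [1.1, 0.2, -1.6]
gripper_width: 0.606
t 30.73 pos [ 0.4342 -0.0374  0.0394] yaw(toolz dir deg) 0.6 w 0.606 F [ 1.1  0.2 -1.6]
shift units [ 0.022 -0.001 -0.018] toolx [ 0.011  0.005 -1.   ]
```

```bash
python3 -m creep '[[[0.03,0,0],0,1],[[0.03,0,0],0,1],[[0.03,0,0],0,-0.5],[[0.03,0,0],0,-0.8],[[0.03,0,0],0,-1],[[0.03,0,0],0,-1],[[-1,0,0],0,-1],[[-2.4,0,0],0,-1],[[-3.8,0,0],0,-1],[[-5.2,0,0],0,-1],[[-6,0,0],0,-1],[[-6,0,0],0,-1]]' 12
python3 w.py w17 .657 -.0355 .265 .433 -.0375 .038
```

```text
clock: 32.22
eef_pos: [0.433, -0.0388, 0.2819]
tcp_rot: [-0.002, 0.701, 0.006, 0.713]
wrist_force: [-0.2, -0.2, 0.0]
gripper_width: 1.0
t 32.27 pos [ 0.4318 -0.0387  0.2801] yaw(toolz dir deg) 0.6 w 1.0 F [ 0.6 -0.6 -0.1]
shift units [0.451 0.017 5.624] toolx [ 0.013  0.006 -1.   ]
[-0.33 -0.01  0.33  2.01 -0.    1.12  1.58]
fit free (array([ 0.43866288, -0.03793941,  0.0108008 ]), np.float64(0.0325856132313322)) fixed z (array([ 0.43427154, -0.03826011]), np.float64(0.1314978893835271))
```

View pics/w17.png

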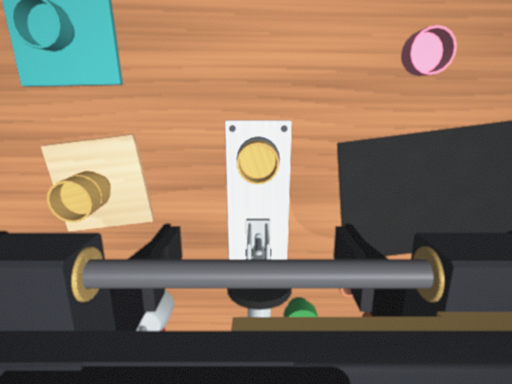

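```bash
python3 -m creep '[[[0,0.05,1.5],0,-1],[[0.3,0.1,3],0,-1],[[0.4,0.1,4.5],0,-1],[[0.4,0.1,5.62],0,-1],[[0.4,0.1,5.62],0,-1],[[0.4,0.1,5.62],0,-1]]' 12
python3 - <<'E'
from h import *
go([.6575,-.0348,.104])
E
```

```text
clock: 33.02
eef_pos: [0.6554, -0.0325, 0.2651]
tcp_rot: [-0.002, 0.704, 0.006, 0.71]
wrist_force: [0.1, -0.2, -0.0]
gripper_width: 0.994
t 33.02 pos [ 0.6554 -0.0325  0.2651] yaw(toolz dir deg) 0.6 w 0.994 F [ 0.1 -0.2 -0. ]
shift units [ 4.026 -0.08   0.017] toolx [ 0.009  0.006 -1.   ]
```

```bash
python3 -m creep '[[[1.4,-0.08,0.02],0,-1],[[2.6,-0.08,0.02],0,-1],[[3.6,-0.08,0.02],0,-1],[[4.02,-0.08,0.02],0,-1],[[4.02,-0.08,0.02],0,-1],[[4.02,-0.08,0.02],0,-1],[[4.02,-0.08,0.02],0,1],[[4.02,-0.08,0.02],0,1],[[4.02,-0.08,0.02],0,1],[[4.02,-0.08,0.02],0,1],[[4.02,-0.08,0.02],0,1],[[4.02,-0.08,0.02],0,1],[[4.02,-0.08,0.02],0,1]]' 12
```

```text
clock: 34.65
eef_pos: [0.6576, -0.0346, 0.1042]
tcp_rot: [-0.002, 0.704, 0.006, 0.71]
wrist_force: [-0.6, 1.2, -0.1]
gripper_width: 0.342
```

```bash
python3 -m creep '[[[-0.19,0,-0.12],0,1],[[-0.38,0,-0.26],0,1],[[-0.54,0,-0.42],0,1],[[-0.7,0,-0.585],0,1],[[-0.84,0,-0.77],0,1],[[-0.96,0,-0.96],0,1],[[-1.06,0,-1.17],0,1],[[-1.155,0,-1.375],0,1],[[-1.22,0,-1.6],0,1],[[-1.27,0,-1.82],0,1],[[-1.3,0,-2.05],0,1],[[-1.31,0,-2.27],0,1],[[-1.305,0,-2.5],0,1],[[-1.28,0,-2.68],0,1],[[-1.27,0,-2.75],0,1],[[-1.27,0,-2.75],0,1],[[-1.27,0,-2.75],0,1],[[-1.27,0,-2.75],0,1]]' 12
python3 - <<'E'
from h import *
go([.55,-.0357,.155])
for n in('scene','side'): cv2.imwrite(f'pics/{n}6.png',get_image(n)[:,:,::-1])
a=cv2.imread('pics/scene6.png')[130:330,130:330];b=cv2.imread('pics/side6.png')[100:280,130:330]
cv2.imwrite('pics/m6.png',np.hstack([cv2.resize(a,(355,355)),cv2.resize(b,(394,355))]))
E
```

```text
clock: 36.9
eef_pos: [0.5483, -0.0356, 0.1543]
tcp_rot: [-0.002, 0.703, 0.006, 0.711]
wrist_force: [5.4, 3.8, 3.3]
gripper_width: 0.344
t 36.9 pos [ 0.5483 -0.0356  0.1543] yaw(toolz dir deg) 0.6 w 0.344 F [5.4 3.8 3.3]
shift units [-0.016 -0.002  0.044] toolx [ 0.012  0.006 -1.   ]
```

View pics/m6.png

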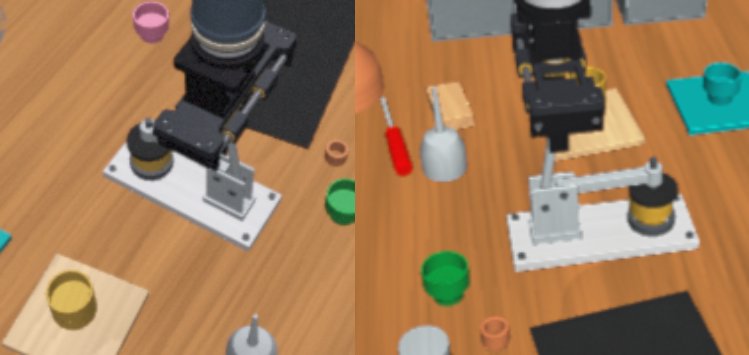

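The clamp is locked on the second cup, and the stack on the board is intact. I swing back.

```bash
python3 -m creep '[[[0,0,0],0,1],[[0,0,0],0,1],[[-0.02,0,0.2],0,1],[[-0.03,0,0.43],0,1],[[-0.02,0,0.66],0,1],[[0.01,0,0.89],0,1],[[0.06,0,1.12],0,1],[[0.125,0,1.34],0,1],[[0.21,0,1.55],0,1],[[0.32,0,1.75],0,1],[[0.44,0,1.94],0,1],[[0.58,0,2.12],0,1],[[0.74,0,2.29],0,1],[[0.905,0,2.45],0,1],[[1.09,0,2.59],0,1],[[1.28,0,2.71],0,1],[[1.33,0,2.76],0,1],[[1.33,0,2.76],0,1],[[1.33,0,2.76],0,1]]' 12
python3 -m creep '[[[0,0,-0.03],0,-1],[[0,0,-0.03],0,-1],[[0,0,-0.03],0,-1],[[0,0,-0.03],0,-1],[[-1.2,0,-0.03],0,-1],[[-2.6,0,0],0,-1],[[-4.2,0,0],0,-1],[[-4.5,-0.02,-1.2],0,-1],[[-4.5,-0.05,-2.8],0,-1],[[-4.5,-0.07,-4.4],0,-1],[[-4.5,-0.09,-5.6],0,-1],[[-4.5,-0.09,-5.6],0,-1],[[-4.5,-0.09,-5.6],0,-1],[[-4.5,-0.09,-5.6],0,-1]]'
python3 w.py w18 .4335 -.037 .0385 .4335 -.038 .038
python3 - <<'E'
from h import *
for n in('scene','side'): cv2.imwrite(f'pics/{n}7.png',get_image(n)[:,:,::-1])
a=cv2.imread('pics/scene7.png');b=cv2.imread('pics/side7.png')
cv2.imwrite('pics/m7.png',np.hstack([cv2.resize(a[120:330,130:350],(400,382)),cv2.resize(b[100:380,130:390],(355,382))]))
E
```

```text
clock: 39.38
eef_pos: [0.6578, -0.0345, 0.1027]
tcp_rot: [-0.002, 0.704, 0.006, 0.71]
wrist_force: [-9.4, 2.0, 4.4]
gripper_width: 0.341
clock: 41.12
eef_pos: [0.4337, -0.0415, 0.281]
tcp_rot: [-0.002, 0.704, 0.006, 0.71]
wrist_force: [-0.3, -0.5, -1.0]
gripper_width: 1.0
t 41.17 pos [ 0.4335 -0.0416  0.2808] yaw(toolz dir deg) 0.6 w 1.0 F [-1.  -1.   0.8]
shift units [ 6.058  0.082 -0.05 ] toolx [ 0.008  0.005 -1.   ]
[-0.36 -0.    0.36  2.01 -0.    1.13  1.59]
fit free (array([ 0.43813283, -0.03795568,  0.01282905]), np.float64(0.03401565754506931)) fixed z (array([ 0.43406063, -0.03834212]), np.float64(0.12973353443941676))
```

View pics/m7.png

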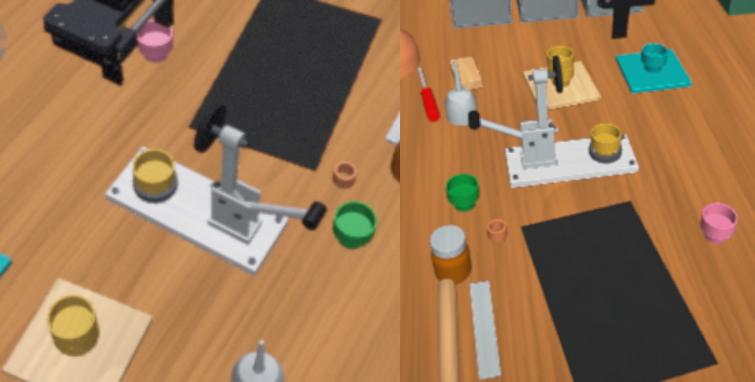

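View pics/w18.png

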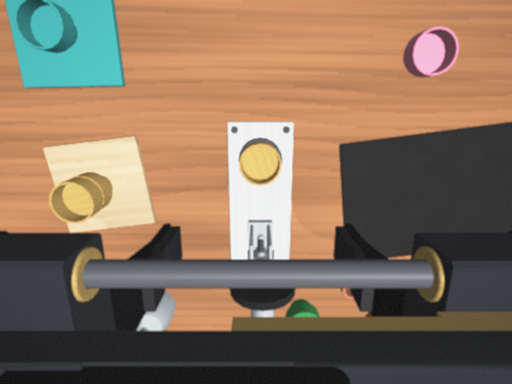

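```bash
python3 -m creep '[[[1.2,0.06,-0.04],0,-1],[[2.6,0.06,-0.04],0,-1],[[4,0.06,-0.04],0,-1],[[5,0.06,-0.04],0,-1],[[5.7,0.06,-0.04],0,-1],[[6.06,0.06,-0.04],0,-1],[[6.06,0.06,-0.04],0,-1],[[6.06,0.06,-0.04],0,-1],[[6.06,0.06,-0.04],0,1],[[6.06,0.06,-0.04],0,1],[[6.06,0.06,-0.04],0,1],[[6.06,0.06,-0.04],0,1],[[6.06,0.06,-0.04],0,1],[[6.06,0.06,-0.04],0,1]]' 25
python3 -m creep '[[[-0.5,0,0],0,1],[[-1.5,0,0],0,1],[[-2.8,0,0],0,1],[[-4,0,0],0,1],[[-4,0,0],0,1],[[-4,-1.5,0.5],0,1],[[-4,-3,1.1],0,1],[[-4,-4.5,1.1],0,1],[[-4,-5.72,1.1],0,1],[[-4,-5.72,1.1],0,1],[[-4,-5.72,1.1],0,1],[[-4,-5.72,1.1],0,1]]' 25
python3 w.py w19 .4785 -.2665 .112
python3 held.py w19
```

```text
clock: 43.02
eef_pos: [0.4335, -0.0377, 0.0383]
tcp_rot: [-0.002, 0.704, 0.006, 0.71]
wrist_force: [-0.7, 0.4, 3.2]
gripper_width: 0.607
clock: 44.52
eef_pos: [0.4786, -0.2651, 0.1965]
tcp_rot: [-0.002, 0.705, 0.007, 0.709]
wrist_force: [-0.6, -0.3, -0.4]
gripper_width: 0.604
t 44.58 pos [ 0.4788 -0.2652  0.1968] yaw(toolz dir deg) 0.8 w 0.603 F [ 0.8  0.7 -2.2]
shift units [ 2.12  -0.047 -0.023] toolx [ 0.007  0.007 -1.   ]
[-0.    0.31  0.54  1.9  -0.2   0.99  2.21]
```

View pics/w19.png

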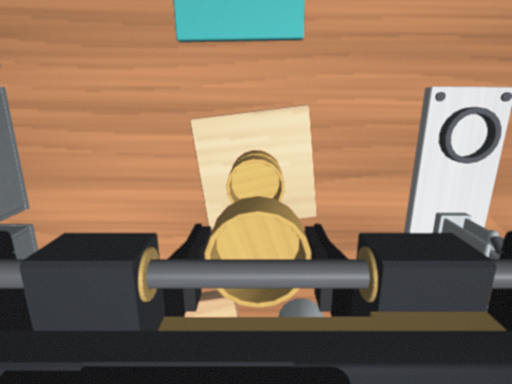

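View pics/w19h.png

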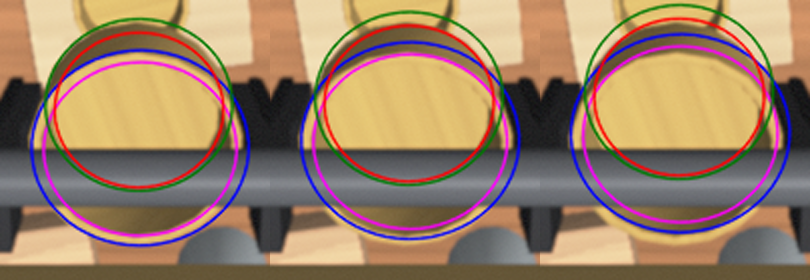

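```bash
python3 -m creep '[[[0.8,-0.05,-0.03],0,1],[[1.6,-0.05,-0.03],0,1],[[2.08,-0.05,-0.03],0,1],[[2.08,-0.05,-0.03],0,1],[[2.08,-0.05,-0.03],0,1]]' 25
python3 w.py w20 .478 -.2667 .0875
python3 - <<'E'
from fit import *
import pickle
im=cv2.imread('pics/w20.png')[:,:,::-1].copy();o=pickle.load(open('pics/w20.pkl','rb'))
for n in('scene','side'): cv2.imwrite(f'pics/{n}8.png',get_image(n)[:,:,::-1])
v=im.copy()
for X,c in (([.478,-.2667,.061],(0,0,255)),):
  for pr,c in ((CUP[2:3],(0,200,0)),(CUP[3:],(0,0,255))):
    cv2.polylines(v,[np.round(projv('wrist',pts(X,pr),o)*8).astype(int)],True,c,1,cv2.LINE_AA,3)
a=cv2.imread('pics/scene8.png');b=cv2.imread('pics/side8.png')
cv2.imwrite('pics/m8.png',np.hstack([cv2.resize(a[220:380,90:250],(260,260)),cv2.resize(b[90:210,190:310],(260,260)),cv2.resize(v[130:260,190:320],(260,260))[:,:,::-1]]))
E
```

```text
clock: 45.2
eef_pos: [0.479, -0.2665, 0.1145]
tcp_rot: [-0.003, 0.704, 0.007, 0.71]
wrist_force: [0.6, -0.2, -1.1]
gripper_width: 0.603
t 45.25 pos [ 0.4791 -0.2667  0.1147] yaw(toolz dir deg) 0.8 w 0.605 F [-0.2  0.3 -1.2]
shift units [ 0.681 -0.004 -0.034] toolx [ 0.009  0.006 -1.   ]
[ 0.04  0.41  0.5   1.97 -0.28  0.82  2.29]
```

View pics/m8.png

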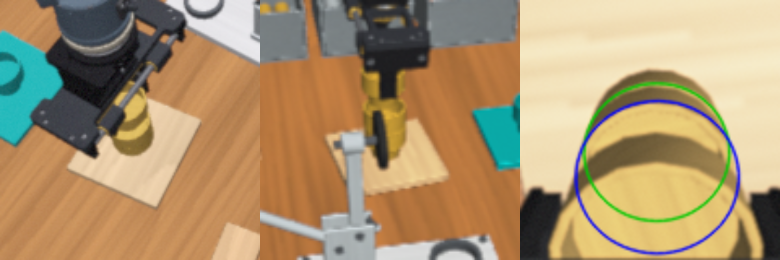

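```bash
python3 -m creep '[[[0.15,0,-0.03],0,1],[[0.3,0,-0.03],0,1],[[0.45,0,-0.03],0,1],[[0.58,0,-0.03],0,1],[[0.66,0,-0.03],0,1],[[0.66,0,-0.03],0,1],[[0.66,0,-0.03],0,1]]' 25; python3 - <<'E'
from h import *
go([.478,-.2667,.0875])
E
```

```text
clock: 46.22
eef_pos: [0.4781, -0.2668, 0.0884]
tcp_rot: [-0.003, 0.704, 0.007, 0.71]
wrist_force: [0.6, 0.2, -0.6]
gripper_width: 0.601
t 46.23 pos [ 0.4781 -0.2668  0.0884] yaw(toolz dir deg) 0.8 w 0.601 F [ 0.6  0.2 -0.6]
shift units [ 0.023  0.001 -0.003] toolx [ 0.009  0.006 -1.   ]
```

```bash
python3 -m creep '[[[0.03,0,0],0,1],[[0.03,0,0],0,-0.5],[[0.03,0,0],0,-0.8],[[0.03,0,0],0,-1],[[0.03,0,0],0,-1],[[-0.8,0,0],0,-1],[[-2,0,0],0,-1],[[-3.4,0,0],0,-1],[[-4.5,0,-0.5],0,-1],[[-4.5,2,-2],0,-1],[[-4.5,2,-2],0,-1],[[-4.5,2,-2],0,-1],[[-4.5,2,-2],0,-1],[[-4.5,2,-2],0,-1]]' 25
python3 w.py w21 .478 -.2665 .2
python3 - <<'E'
from fit import *
for n in('scene','side'): cv2.imwrite(f'pics/{n}9.png',get_image(n)[:,:,::-1])
a=cv2.imread('pics/scene9.png');b=cv2.imread('pics/side9.png')
cv2.imwrite('pics/m9.png',np.hstack([cv2.resize(a[120:384,80:350],(390,381)),cv2.resize(b[100:380,130:390],(355,381))]))
cv2.imwrite('pics/m10.png',np.hstack([cv2.resize(a[240:370,110:240],(380,380)),cv2.resize(b[110:200,200:290],(380,380))]))
ims={n:cv2.cvtColor(cv2.imread(f'pics/{n}9.png'),cv2.COLOR_BGR2RGB) for n in('scene','side')}
E
```

```text
clock: 47.98
eef_pos: [0.3959, -0.1899, 0.2682]
tcp_rot: [-0.002, 0.704, 0.006, 0.71]
wrist_force: [-0.1, -0.2, -0.9]
gripper_width: 1.001
t 48.02 pos [ 0.3958 -0.1899  0.268 ] yaw(toolz dir deg) 0.7 w 0.999 F [ 0.2 -0.3 -0.1]
shift units [ 1.709 -1.95   2.016] toolx [ 0.009  0.005 -1.   ]
[-0.17  0.01  0.54  2.03 -0.02  1.1   1.96]
```

View pics/m9.png

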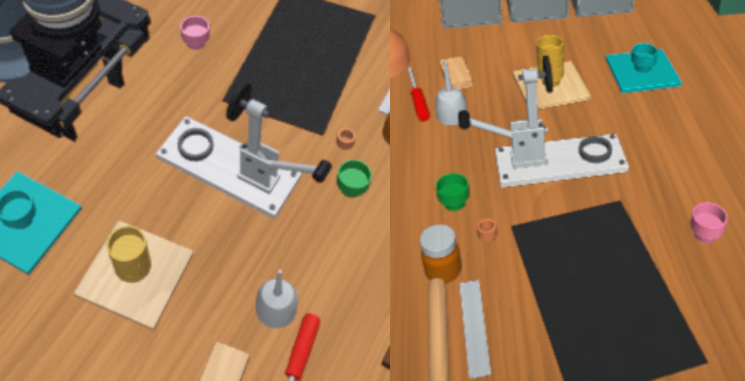

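View pics/m10.png

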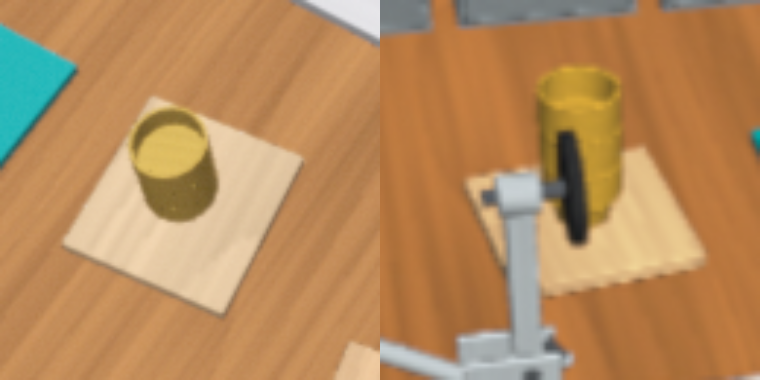

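View pics/w21.png

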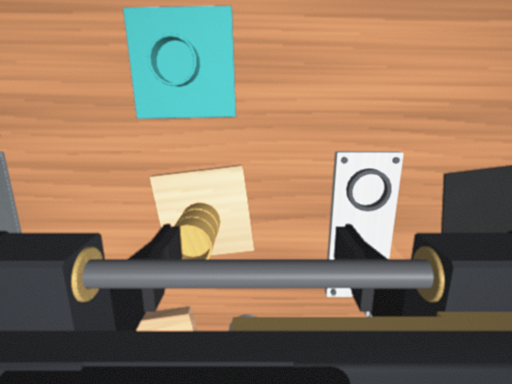

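```bash
python3 - <<'E'
from fit import *
print(tri(ray('scene',(168.2,288.9)),ray('side',(246.9,131.3))))
v=[]
for n,bx,c in(('scene',(110,240,130),0),('side',(200,110,90),0)):
    im=cv2.imread(f'pics/{n}9.png')
    for z,col in((.110,(255,0,0)),(.084,(0,0,255))):
        cv2.polylines(im,[np.round(projv(n,pts([.477,-.2665,z],[(.027,0)]))*8).astype(int)],True,col,1,cv2.LINE_AA,3)
    v.append(cv2.resize(im[bx[1]:bx[1]+bx[2],bx[0]:bx[0]+bx[2]],(380,380)))
cv2.imwrite('pics/m11.png',np.hstack(v))
E
```

```text
(array([ 0.47901932, -0.26808469,  0.10520144]), [0.0005895970266612142, 0.0005895970266611783])
```

View pics/m11.png

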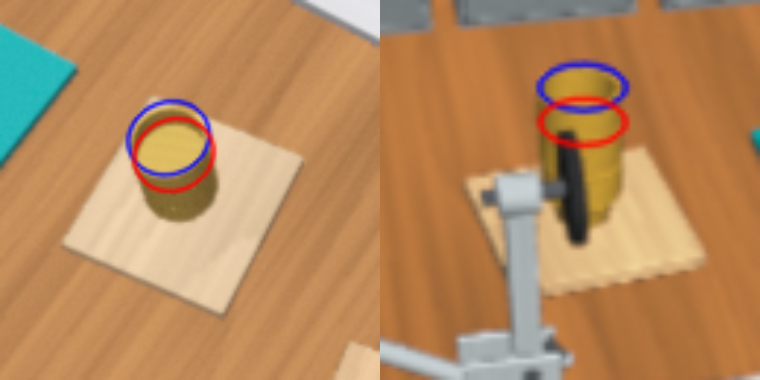

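The stack's top rim matches the expected 110 mm height within the calibration error. The clamp is open and the gripper is clear.

```bash
python3 -c "
from workcell import *
print(job_done())"
```

```text
the job is handed in; nothing more can be done
None
```

I checked both cups that stood on the mat (its left and right places; the middle one was empty), left one first. Each was stood in the ring, clamped past centre, freed by swinging the handle back to its open stop, and nested on the starter cup. The job was handed in at about 48 s; no verdict is reported.

**Clamping:** both times the handle stopped at about 99 to 100 degrees with the arm level and the pad on the cup. I judged this from the handle position and the pictures, as the pad force cannot be read directly.

**Last checks:** the pictures show a straight stack of three cups on the plywood board, the clamp open, the mat and ring empty, and the bystanders visible in them where they were. The gripper was clear of everything.

**What disagreed:** one rough triangulation put the top rim at 105 mm instead of the expected 110 mm. The tool height when the cup was set down fits a seated cup, so I put this down to pixel picking and camera calibration. The scene camera was also off by about 2 mm against the other views, which stayed within the play of the ring and cups.

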